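# Sort left and right shelf cheeks for glue-up

## Task

Sort the three small shelf cheeks for gluing: the left-hand one goes into the tray with the blue cross pieces, the two right-hand ones into the tray with the red cross pieces. Each must lie flat on the battens in a bay of its own, between the cross pieces, with its groove facing up, so turn over any that lie groove down. Do not knock over the glue bottle.

Things in the scene. Friction and masses are not known exactly. Their poses are not given: they have to be found in the camera images.
- cheek_a: LEFT-HAND cheek, dark brown wood, 84x60x22 mm, 75 g. Origin: its centre. x from bottom edge to top edge (42 mm each way), z out of the grooved face (11 each way), y across the width (30 each way). Groove 11 wide, 8 deep, across the width, 18 to 29 mm from the bottom edge. The plain back face has two small pale-rimmed screw holes. Starts groove up on cheek_b, bottom edge about towards -y (right). Grip across the 60 mm.
- cheek_a_corner (a point): on cheek_a's one rounded corner (radius 28 mm; top edge, +y side), the mark of its hand: seen with the groove towards you and the groove end (bottom edge) nearest you, a left-hand cheek has this corner on the left, a right-hand one on the right
- cheek_b: RIGHT-HAND cheek, mirror image of cheek_a: same size and axes, rounded corner on the -y side. Starts groove DOWN (z down) on the caul, under cheek_a with matching outline, bottom edge about towards -y, so it must be turned over. The bottom edge (60x22 mm) is square and the cheek stands on it by itself.
- cheek_b_corner (a point): on the rounded corner of cheek_b (top edge, -y side)
- cheek_c: RIGHT-HAND cheek, the same as cheek_b, lying singly on the bench, groove up, bottom edge about towards -y
- tray_left: tray with blue cross pieces for left-hand cheeks, fixed, 224 (x) x 104 (y) mm, origin under its centre, on the bench. Two bays, one behind the other along x, each 100 mm long. Cross pieces 8 mm thick, 30 high at x = -108, 0, 108. Two battens along x at y = -18 and 18, tops 16 mm above the bench: a cheek on them has its centre at 27. Side lips (y = -49, 49) only 12 high: room for fingers.
- tray_left_near (a point): middle of the blue tray's bay at -x, at the height of the batten tops
- tray_left_far (a point): middle of the blue tray's bay at +x, at the height of the batten tops
- tray_right: tray with red cross pieces for right-hand cheeks, fixed; every measure as tray_left
- tray_right_near (a point): middle of the red tray's bay at -x, at the height of the batten tops
- tray_right_far (a point): middle of the red tray's bay at +x, at the height of the batten tops
- caul: loose hardwood offcut 103 (x) x 50 (y) x 25 mm on which the pile of two cheeks lies, along it; origin at the centre of its underside; the cheeks overhang its long sides by 5 mm
- glue_bottle: glue bottle with orange nozzle, 65x60x168 mm, loose, upright on the far left of the work; origin at the centre of its underside, z up
- pipe_clamp_1: fixed clamp; its 27 mm pipe lies along world x at this y, top 56 mm above the bench. On its right lie the pile and the single cheek, one in front of the other; the bench round them, 8 to 28 cm right of this pipe, is bare and can serve for setting a cheek down; a wall stands some 50 cm right of the pipe
- pipe_clamp_2: fixed clamp; its 27 mm pipe lies along world x at about this y, top 56 mm above the bench. One tray lies left of this pipe, the other between it and the pipe of pipe_clamp_1; which is where varies

How it is judged:
At the end, for the whole second after the job is handed in: cheek_a in the blue tray, cheek_b and cheek_c in the red one, each at rest flat on the battens, groove up: centre 24 to 30 mm above the tray's underside, tilt under 0.1 rad, within 104 mm of the tray's middle along it and 20 mm across; one to a bay (x of cheek_a in the frame of tray_left between -0.104 and 0.104 m and y of cheek_a in the frame of tray_left between -0.02 and 0.02 m and z of cheek_a in the frame of tray_left between 0.024 and 0.03 m and angle between each of cheek_a, cheek_b, cheek_c's own z axis and vertical below 0.1 rad and linear speed of each of cheek_a, cheek_b, cheek_c below 0.02 m/s and x of cheek_b in the frame of tray_right between -0.104 and 0.104 m and y of cheek_b in the frame of tray_right between -0.02 and 0.02 m and z of cheek_b in the frame of tray_right between 0.024 and 0.03 m and x of cheek_c in the frame of tray_right between -0.104 and 0.104 m and y of cheek_c in the frame of tray_right between -0.02 and 0.02 m and z of cheek_c in the frame of tray_right between 0.024 and 0.03 m); the robot touches nothing.
It fails at once if the glue bottle is knocked over (angle between glue_bottle's own z axis and vertical above 0.4 rad).
It also fails if it takes over 72 s, if anything falls off the work surface, if the arm or the gripper's body presses on something with over 40 N, if the wrist force passes 120 N, or if a joint passes its speed limit or range.

## Robot

A 6-joint arm with a two-finger parallel gripper is mounted at the origin on a cart in front of the work surface, level with it; the furniture and walls round the work are solid. World frame = base frame: x ahead of the robot, y to its left, z up, the work surface at z = 0. Lengths are in m, angles in rad, forces in N, time in s.
With the tool pointing down it reaches from about 0.25 to 0.8 m from the base axis. Payload 8.5 kg.
Tool frame: the origin (TCP) lies at the centre of the arm's flange, where the gripper is bolted on; the fingertips stand 173 mm ahead of it and the grasp point (between the pads) lies 155 mm ahead of it; z points along the fingers, y is the line along which they close (so a half turn about z gives the same grasp; the last joint's range is limited). The gripper opens to 85 mm and grips with 20 to 120 N. Pads are 22 mm wide; open, the fingers measure 114 mm over their backs; the gripper's body (76 mm by 85 mm) begins 54 mm behind the grasp point. The pads swing forward as they close: fully open they stand 13 mm farther back than shut.
Start: joints at [1.28, 0.238, -0.013, 1.319, 0, 1.571], TCP at [0.151, 0.503, 0.405] pointing down, gripper open.
Joint ranges: [-2.66, 2.66], [-1.03, 1.9], [-1.14, 1.46], [-1.82, 2.27], [-1.45, 1.34], [-3.14, 3.14]. Speed limits (rad/s): [2.22, 2.22, 2.79, 3.14, 3.14, 3.14].

## Interface

Orientations are given as a unit quaternion [w, x, y, z].
In Python, from cell import status, optics, job gives the robot as it stands.
- The arm moves only by the tool apply_moves, never from a script. Its argument "moves" is a list of rows, each an object of numbers: "tx", "ty", "tz": the shift along the tool's x, y, z in mm; "yaw": the turn about the tool's z in degrees. In form: [{"tx": .., "ty": .., "tz": .., "yaw": ..}, ...]. A call has 1 to 5 rows; each row shifts and turns the commanded pose from where the row before left it, along the tool's axes as they then stand; what a row does not reach is not made up. A row lasts 1/10 s, in which the tool goes at most 50 mm and 8.59 degrees, less where a joint would pass 70% of its speed; a pose out of reach is approached as far as the arm can. A call with a gripper value outside its range is refused whole. "fingers" is the closure, from 0 (fully open) to 1 (shut), set as the call begins (left out, the last holds). The fingers move at their own pace and stop on an object; the grip force is fixed at half the most. Time passes only in rows, so rows that do not move let the fingers close. It gives the time, the measured TCP pose, the force, the opening and the grip force at its end, in the units of the state.
- status.read_state(): the state, without advancing time (a new reading comes with each control period).
- optics.grab_frame(name): name is "scene" or "top" or "wrist"; returns a dict with "img" (400x640x3 uint8, red, green, blue), "depth" (400x640 float32, m along the optical axis (not along the pixel's ray), 0 where there is no reading), "fov_y" (degrees; the focal length in pixels is half the picture's height over the tangent of half this angle, whatever the lens; pixels are square), "cx", "cy" (the principal point, pixels), "D" ([k1, k2, p1, p2, k3] as OpenCV has them; the pictures are not rectified), "rvec" (rotation vector, rad) and "tvec" (3), from world to camera coordinates, as OpenCV has them. Camera axes: x right, y down, z forward; pixel columns grow to the right and rows downward; lengths in m; the calibration is good to about 2 mm. A picture is of the moment at which its call begins.
- job.hand_in(): hands the job in; it is judged then, once.
The state is a dict: "clock": time; "joint_pos": joint angles; "dq": joint speeds; "joint_torque": joint torques, N m; "tcp_pos": TCP position; "tcp_rot": TCP orientation; "contact_force": force on the tool from outside, world axes, zero at the start; "ft_torque": the same for the moment, N m; "finger_gap": finger opening in m; "grip_force": force on a finger pad.
Only numpy, scipy, OpenCV 4.12 (cv2) and the standard library are available. Lean on these libraries where they do the work, as an engineer would, in place of code of your own. Each camera call takes 0.05 s, during which the arm holds its last target. There are 200 camera calls.

## Working session

There is one attempt and no reset: what is moved stays moved. The work goes in short steps, Python scripts to look and compute and a tool call to move; the robot and the scene stay as the last step left them, time stands still between calls to the robot, and variables do not carry over. Pictures are saved under pics/ and viewed, at most 10 in all, crops included, and the job is handed in when it is done.

Besides the shell and the picture viewer there is one more tool, called as name(argument=value, ...) on one line, values as JSON. apply_moves: Moves the arm, as the interface text tells. Its arguments: {"type":"object","properties":{"moves":{"type":"array","items":{"type":"object","properties":{"tx":{"type":"number"},"ty":{"type":"number"},"tz":{"type":"number"},"yaw":{"type":"number"}}}},"fingers":{"type":"number"}},"required":["moves"]}

```bash
ls; mkdir -p pics; cat > h.py <<'E'
import numpy as np, cv2
from cell import status, optics, job
def grab(n,save=None):
    f=optics.grab_frame(n)
    h,w=f['img'].shape[:2]; F=h/2/np.tan(np.radians(f['fov_y'])/2)
    f['K']=np.array([[F,0,f['cx']],[0,F,f['cy']],[0,0,1.]]); f['R']=cv2.Rodrigues(np.array(f['rvec'],float))[0]
    f['t']=np.array(f['tvec'],float).ravel(); f['D']=np.array(f['D'],float)
    if save: cv2.imwrite('pics/'+save,f['img'][:,:,::-1])
    return f
def cloud(f):
    h,w=f['depth'].shape; u,v=np.meshgrid(np.arange(w),np.arange(h))
    p=cv2.undistortPoints(np.stack([u,v],-1).reshape(-1,1,2).astype(float),f['K'],f['D']).reshape(h,w,2)
    d=f['depth'][...,None]; P=np.concatenate([p*d,d],-1)
    W=(P-f['t'])@f['R']; W[f['depth']==0]=np.nan
    return W
def ray(f,uv,z):
    p=cv2.undistortPoints(np.array(uv,float).reshape(-1,1,2),f['K'],f['D']).reshape(-1,2)
    d=np.c_[p,np.ones(len(p))]@f['R']; c=-f['R'].T@f['t']
    return c+d*((z-c[2])/d[:,2])[:,None]
E
python3 - <<'E'
from h import *
s=status.read_state(); print(s)
for n in ['scene','top','wrist']:
    f=grab(n,n+'0.png'); print(n,f['fov_y'],-f['R'].T@f['t'],f['D'])
    np.savez(f'/tmp/{n}0.npz',W=cloud(f),img=f['img'])
E
```

```text
pics
{'clock': 0.0, 'joint_pos': array([ 1.28001084e+00,  2.38775910e-01, -1.42491221e-02,  1.31917196e+00,
       -5.14219020e-06,  1.57078753e+00]), 'dq': array([ 4.02555422e-04, -1.71145996e-04, -3.31673316e-05,  1.08458064e-03,
       -4.73347370e-04, -1.41902899e-03]), 'joint_torque': array([ 8.18076805e-04, -5.38781548e+01,  3.46438873e+01,  1.83151272e-02,
        1.45931854e-04,  1.29455282e-05]), 'tcp_pos': array([0.15047537, 0.50280832, 0.40408199]), 'tcp_rot': array([-9.89243458e-05,  1.44876648e-01,  9.89449476e-01, -6.93317899e-04]), 'contact_force': array([-0.22313288,  0.28596732,  0.16896631]), 'ft_torque': array([ 0.01427558, -0.02058502,  0.00465508]), 'grip_force': 0.0, 'finger_gap': 0.08539504038306434}
scene 55.21972555096894 [-0.0804284  -0.47782925  0.75602367] [-0.04056606  0.          0.          0.          0.        ]
top 52.036442971125595 [0.48902712 0.06021388 1.28849626] [-0.09033686  0.          0.          0.          0.        ]
wrist 64.58823002282037 [0.07567645 0.52598513 0.37429257] [-0.03785997  0.          0.          0.          0.        ]
```

View pics/top0.png

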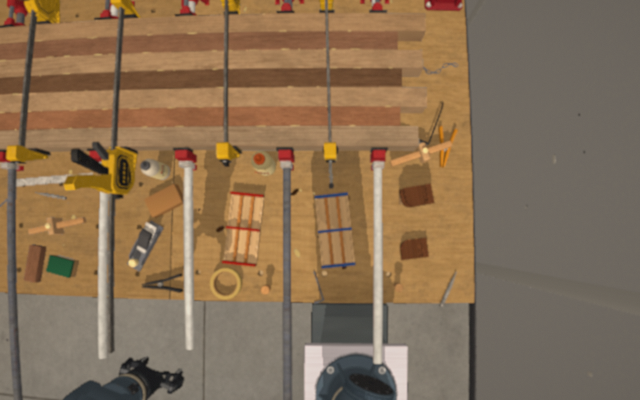

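View pics/scene0.png

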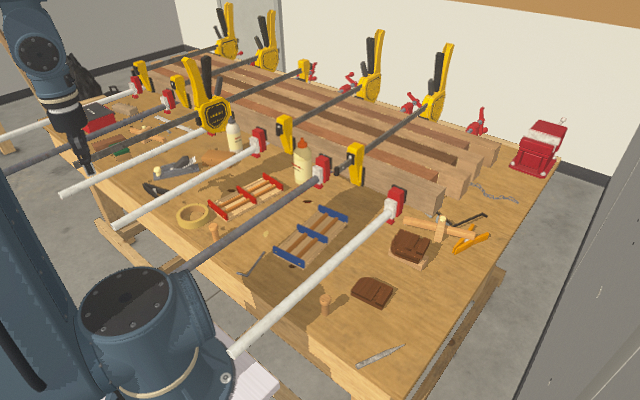

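The top view has +x up and +y left. The pile is at about (417,195) and the single cheek at (413,247). The blue tray is at (335,231), between the pipes at u=378 and u=287. The red tray is at (244,228), and the glue bottle at (263,162).

```bash
cat > m.py <<'E'
from h import *
def rects(f,box,zr,hs,minn=60):
    """coloured blobs -> minAreaRect in world xy (mm,deg). ray cast on given z"""
    W=cloud(f); H=cv2.cvtColor(f['img'],cv2.COLOR_RGB2HSV).astype(int)
    m=(W[...,0]>box[0])&(W[...,0]<box[1])&(W[...,1]>box[2])&(W[...,1]<box[3])&(W[...,2]>zr[0])&(W[...,2]<zr[1])
    if hs is not None: m&=hs(H)
    n,l,st,_=cv2.connectedComponentsWithStats(m.astype(np.uint8))
    for i in range(1,n):
        if st[i,4]<minn: continue
        v,u=np.where(l==i); zt=np.nanmedian(W[l==i][:,2])
        P=ray(f,np.c_[u,v],zt)[:,:2]*1000
        r=cv2.minAreaRect(P.astype(np.float32)); print(st[i,4],'zmed',round(zt*1000,1),'c',np.round(r[0],1),'size',np.round(r[1],1),'ang',round(r[2],1))
E
python3 - <<'E'
from m import *
f=grab('top'); W=cloud(f); 
for n,(u,v) in dict(pileA=(417,195),c=(413,247),blue=(335,231),pipe1=(378,230),pipe2=(287,230),bottle=(263,160)).items(): print(n,W[v,u], cv2.cvtColor(f['img'],cv2.COLOR_RGB2HSV)[v,u])
print('bench',W[270,420])
print('cheeks');rects(f,(.1,.7,-.5,.0),(.012,.09),lambda H:(H[...,2]<125)&(H[...,1]>90))
print('blue');rects(f,(.1,.7,-.1,.6),(.012,.05),lambda H:(H[...,0]>105)&(H[...,0]<130)&(H[...,1]>90),15)
print('red');rects(f,(.1,.7,0,.6),(.012,.05),lambda H:((H[...,0]>172)|(H[...,0]<5))&(H[...,1]>150),15)
print('pipes'); rects(f,(.2,.5,-.1,.4),(.04,.07),None,100)
print('tall'); rects(f,(.1,.6,-.5,.6),(.08,.5),None,30)
E
```

```text
pileA [ 0.60904585 -0.18029757  0.06835427] [ 11 171 103]
c [ 0.45290862 -0.17548681  0.01996451] [ 11 170  96]
blue [0.50117283 0.06487065 0.02904234] [178  37 117]
pipe1 [ 0.5044214  -0.06408387  0.05647104] [ 19  33 210]
pipe2 [0.50310878 0.20940836 0.05438454] [ 13  23 102]
bottle [0.69911288 0.26899062 0.15027546] [  9 212 160]
bench [ 3.80920522e-01 -2.00545709e-01 -3.37171302e-05]
cheeks
613 zmed 69.0 c [ 607.2 -176.7] size [59.2 96.5] ang 10.5
487 zmed 22.8 c [ 450.4 -176.9] size [60.  82.8] ang 6.7
blue
47 zmed 30.7 c [612.   77.5] size [ 4.5 93. ] ang 6.6
39 zmed 31.4 c [397.8  55.3] size [ 3.9 92. ] ang 6.0
red
37 zmed 30.3 c [614.8 339.2] size [95.1  3.7] ang 84.5
48 zmed 30.2 c [401.1 362.6] size [94.3  4.8] ang 84.9
pipes
799 zmed 54.0 c [348.4 209.2] size [297.4  21.2] ang 0.6
891 zmed 54.2 c [349.  -63.3] size [ 26.1 299.2] ang 89.2
tall
1920 zmed 389.8 c [165.6 486.7] size [176.4 102.5] ang 72.5
520 zmed 219.7 c [110.5  -6.1] size [86.2 49.3] ang 83.9
```

```bash
cat > p.py <<'E'
import sys,math,json
from h import *
def plan(wps,step=48,ystep=8.4):
    """wps: x,y,ztcp mm, ang deg (None=keep)."""
    s=status.read_state(); q=s['tcp_rot']; p=np.array(s['tcp_pos'])*1000
    w,x,y,z=q; ty=np.array([2*(x*y-w*z),1-2*(x*x+z*z)]); a=math.degrees(math.atan2(ty[1],ty[0]))
    print('at',np.round(p,1),'a',round(a,1),'t',round(s['clock'],2),'gap',round(s['finger_gap'],4),'F',np.round(s['contact_force'],1))
    for wp in wps:
        T=np.array(wp[:3],float); A=a if wp[3] is None else wp[3]
        st=wp[4] if len(wp)>4 else step
        n=max(1,math.ceil(np.linalg.norm(T-p)/st-.02),math.ceil(abs(A-a)/ystep-.02)); rows=[]
        for i in range(n):
            d=(T-p)/(n-i); c,sn=math.cos(math.radians(a)),math.sin(math.radians(a))
            r=dict(tx=round(-sn*d[0]+c*d[1]),ty=round(c*d[0]+sn*d[1]),tz=round(-d[2]),yaw=round(-(A-a)/(n-i)*2)/2)
            p=p+np.array([-sn*r['tx']+c*r['ty'],c*r['tx']+sn*r['ty'],-r['tz']]); a-=r['yaw']
            rows.append({k:v for k,v in r.items() if v} or {'tz':0})
        print('->',wp); [print(json.dumps(rows[i:i+5]).replace(' ','')) for i in range(0,n,5)]
if __name__=='__main__': plan(eval(sys.argv[1]))
E
python3 p.py "[(580,-177,400,10)]"
```

```text
at [150.5 502.9 404.3] a 73.3 t 0.2 gap 0.0851 F [1.4 0.2 0. ]
-> (580, -177, 400, 10)
[{"tx":-36,"ty":-31,"yaw":3.5},{"tx":-37,"ty":-29,"yaw":3.5},{"tx":-39,"ty":-26,"yaw":4.0},{"tx":-41,"ty":-24,"yaw":3.5},{"tx":-42,"ty":-21,"yaw":4.0}]
[{"tx":-44,"ty":-18,"yaw":3.5},{"tx":-45,"ty":-15,"yaw":4.0},{"tx":-46,"ty":-12,"yaw":3.5},{"tx":-46,"ty":-10,"yaw":4.0},{"tx":-47,"ty":-6,"tz":1,"yaw":3.5}]
[{"tx":-47,"ty":-3,"yaw":4.0},{"tx":-47,"tz":1,"yaw":3.5},{"tx":-47,"ty":3,"yaw":4.0},{"tx":-47,"ty":6,"tz":1,"yaw":3.5},{"tx":-47,"ty":9,"yaw":4.0}]
[{"tx":-46,"ty":12,"tz":1,"yaw":3.5},{"tx":-45,"ty":14,"yaw":4.0}]
```

apply_moves(moves=[{"tx": -36,"ty": -31,"yaw": 3.5},{"tx": -37,"ty": -29,"yaw": 3.5},{"tx": -39,"ty": -26,"yaw": 4.0},{"tx": -41,"ty": -24,"yaw": 3.5},{"tx": -42,"ty": -21,"yaw": 4.0}])

```text
schema error: expected keys tx, ty, tz, yaw
```

apply_moves(moves=[{"tx": -44,"ty": -18,"yaw": 3.5},{"tx": -45,"ty": -15,"yaw": 4.0},{"tx": -46,"ty": -12,"yaw": 3.5},{"tx": -46,"ty": -10,"yaw": 4.0},{"tx": -47,"ty": -6,"tz": 1,"yaw": 3.5}])

```text
schema error: expected keys tx, ty, tz, yaw
```

apply_moves(moves=[{"tx": -47,"ty": -3,"yaw": 4.0},{"tx": -47,"tz": 1,"yaw": 3.5},{"tx": -47,"ty": 3,"yaw": 4.0},{"tx": -47,"ty": 6,"tz": 1,"yaw": 3.5},{"tx": -47,"ty": 9,"yaw": 4.0}])

```text
schema error: expected keys tx, ty, tz, yaw
```

apply_moves(moves=[{"tx": -46,"ty": 12,"tz": 1,"yaw": 3.5},{"tx": -45,"ty": 14,"yaw": 4.0}])

```text
schema error: expected keys tx, ty, tz, yaw
```

```bash
python3 - <<'E'
from m import *
f=grab('wrist','w1.png'); br=lambda H:(H[...,2]<125)&(H[...,1]>90)
print(-f['R'].T@f['t']);rects(f,(.1,.75,-.5,.0),(.062,.09),br,300); rects(f,(.1,.75,-.5,.0),(.008,.04),br,300)
E
python3 p.py "[]"
```

```text
[0.0756931  0.52604084 0.37445792]
at [150.5 502.9 404.4] a 73.3 t 0.25 gap 0.0853 F [ 0.   0.9 -0.1]
```

View pics/w1.png

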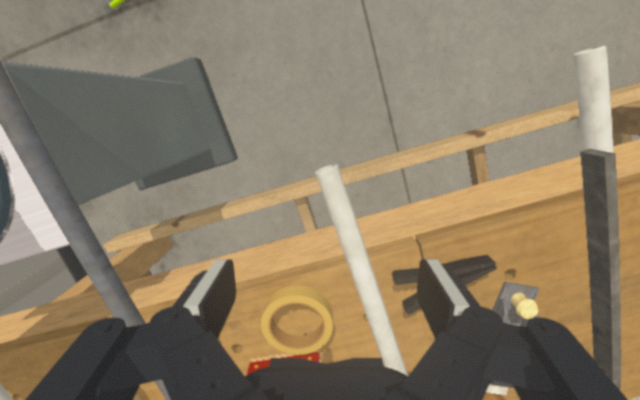

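The rows need all four keys, so nothing moved. The picture shows the view from the start pose, with the pads at about (215,285) and (450,285).

apply_moves(moves=[{"tx": -36,"ty": -31,"tz": 0,"yaw": 3.5},{"tx": -37,"ty": -29,"tz": 0,"yaw": 3.5},{"tx": -39,"ty": -26,"tz": 0,"yaw": 4.0},{"tx": -41,"ty": -24,"tz": 0,"yaw": 3.5},{"tx": -42,"ty": -21,"tz": 0,"yaw": 4.0}])

```text
clock: 0.75
tcp_pos: [0.2768, 0.3018, 0.4047]
tcp_rot: [0.0, 0.303, 0.953, 0.0]
contact_force: [1.0, 1.1, 0.1]
finger_gap: 0.0858
grip_force: 0.0
```

apply_moves(moves=[{"tx": -44,"ty": -18,"tz": 0,"yaw": 3.5},{"tx": -45,"ty": -15,"tz": 0,"yaw": 4.0},{"tx": -46,"ty": -12,"tz": 0,"yaw": 3.5},{"tx": -46,"ty": -10,"tz": 0,"yaw": 4.0},{"tx": -47,"ty": -6,"tz": 1,"yaw": 3.5}])

```text
clock: 1.25
tcp_pos: [0.4041, 0.1016, 0.404]
tcp_rot: [0.0, 0.453, 0.892, 0.0]
contact_force: [1.0, 1.2, 0.2]
finger_gap: 0.0852
grip_force: 0.0
```

apply_moves(moves=[{"tx": -47,"ty": -3,"tz": 0,"yaw": 4.0},{"tx": -47,"ty": 0,"tz": 1,"yaw": 3.5},{"tx": -47,"ty": 3,"tz": 0,"yaw": 4.0},{"tx": -47,"ty": 6,"tz": 1,"yaw": 3.5},{"tx": -47,"ty": 9,"tz": 0,"yaw": 4.0}])

```text
clock: 1.75
tcp_pos: [0.5308, -0.0981, 0.4016]
tcp_rot: [-0.0, 0.594, 0.805, 0.0]
contact_force: [0.3, 1.2, 0.5]
finger_gap: 0.0853
grip_force: 0.0
```

apply_moves(moves=[{"tx": -46,"ty": 12,"tz": 1,"yaw": 3.5},{"tx": -45,"ty": 14,"tz": 0,"yaw": 4.0}])

```text
clock: 1.95
tcp_pos: [0.5804, -0.1788, 0.4004]
tcp_rot: [-0.0, 0.645, 0.764, -0.0]
contact_force: [1.3, 0.5, 0.1]
finger_gap: 0.0853
grip_force: 0.0
```

```bash
sed -i "s/rows.append.*/rows.append({k:r[k] for k in ('tx','ty','tz','yaw')})/" p.py
python3 - <<'E'
from m import *
f=grab('wrist','w2.png'); br=lambda H:(H[...,2]<125)&(H[...,1]>90)
print(-f['R'].T@f['t']);rects(f,(.1,.75,-.5,.0),(.062,.09),br,300); rects(f,(.1,.75,-.5,.0),(.008,.04),br,300)
E
python3 p.py "[]"
```

```text
[ 0.56696571 -0.10126799  0.3705996 ]
850 zmed 69.8 c [ 605.2 -152.1] size [56.3 22.4] ang 9.8
1382 zmed 69.7 c [ 613. -199.] size [57.6 38.5] ang 10.5
2572 zmed 22.6 c [ 451.9 -174.3] size [62.5 81.1] ang 6.9
at [ 583.3 -183.7  399.2] a 9.3 t 2.0 gap 0.0852 F [ 0.8 -2.1 -0. ]
```

View pics/w2.png

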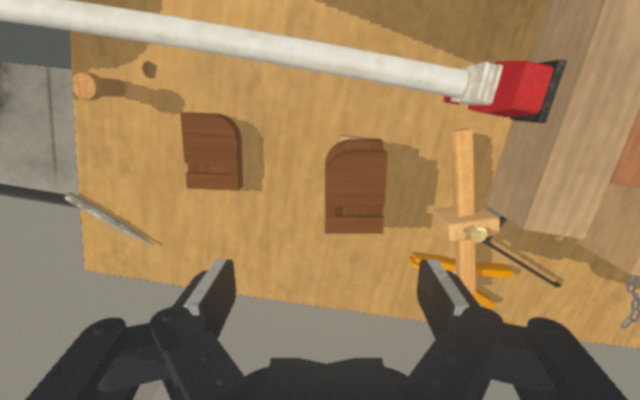

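A is at u 326–384, v 140–233, with its groove at v≈212 (the −y end). C is at u 182–241, v 113–189, with its groove at v≈172. Both lie groove up. The gauge at (465,190) is close by on the right, and its bar is at about u=452.

```bash
python3 - <<'E'
from m import *
f=grab('wrist')
print(np.round(ray(f,[(326,233),(384,233),(385,160),(327,165),(355,140)],.069)*1000))
print(np.round(ray(f,[(187,189),(241,189),(241,130),(181,113)],.022)*1000))
W=cloud(f)
for u,v in [(465,150),(452,190),(432,212),(440,225),(478,230)]: print(u,v,np.round(W[v,u]*1000))
E
python3 p.py "[(609,-179,290,10),(609,-179,222,10,30)]"
```

```text
[[ 592. -235.   69.]
 [ 651. -225.   69.]
 [ 635. -151.   69.]
 [ 581. -165.   69.]
 [ 603. -137.   69.]]
[[ 429. -227.   22.]
 [ 491. -217.   22.]
 [ 485. -151.   22.]
 [ 420. -143.   22.]]
465 150 [ 722. -131.   41.]
452 190 [ 739. -184.   -1.]
432 212 [ 721. -214.    4.]
440 225 [ 722. -220.   32.]
478 230 [ 746. -207.   69.]
at [ 581.8 -181.2  399. ] a 9.5 t 2.05 gap 0.0855 F [0.2 0.  0.3]
-> (609, -179, 290, 10)
[{"tx":-1,"ty":9,"tz":36,"yaw":0.0},{"tx":-1,"ty":9,"tz":37,"yaw":-0.5},{"tx":0,"ty":9,"tz":36,"yaw":0.0}]
-> (609, -179, 222, 10, 30)
[{"tx":0,"ty":0,"tz":23,"yaw":0.0},{"tx":0,"ty":0,"tz":23,"yaw":0.0},{"tx":0,"ty":0,"tz":22,"yaw":0.0}]
```

```bash
python3 p.py "[(611,-185,290,10),(611,-185,225,10,33)]"
```

```text
at [ 581.8 -181.2  399. ] a 9.5 t 2.05 gap 0.0855 F [0.2 0.  0.3]
-> (611, -185, 290, 10)
[{"tx":-3,"ty":9,"tz":36,"yaw":0.0},{"tx":-3,"ty":10,"tz":37,"yaw":-0.5},{"tx":-3,"ty":9,"tz":36,"yaw":0.0}]
-> (611, -185, 225, 10, 33)
[{"tx":0,"ty":0,"tz":33,"yaw":0.0},{"tx":0,"ty":0,"tz":32,"yaw":0.0}]
```

apply_moves(moves=[{"tx": -3,"ty": 9,"tz": 36,"yaw": 0},{"tx": -3,"ty": 10,"tz": 37,"yaw": -0.5},{"tx": -3,"ty": 9,"tz": 36,"yaw": 0},{"tx": 0,"ty": 0,"tz": 33,"yaw": 0},{"tx": 0,"ty": 0,"tz": 31,"yaw": 0}])

```text
clock: 2.55
tcp_pos: [0.6086, -0.1804, 0.2259]
tcp_rot: [-0.0, 0.64, 0.768, -0.0]
contact_force: [0.6, -0.7, 0.4]
finger_gap: 0.0856
grip_force: 0.0
```

apply_moves(fingers=1, moves=[{"tx": 0,"ty": 0,"tz": 0,"yaw": 0},{"tx": 0,"ty": 0,"tz": 0,"yaw": 0},{"tx": 0,"ty": 0,"tz": 0,"yaw": 0},{"tx": 0,"ty": 0,"tz": 0,"yaw": 0},{"tx": 0,"ty": 0,"tz": 0,"yaw": 0}])

```text
clock: 3.05
tcp_pos: [0.6092, -0.1809, 0.2291]
tcp_rot: [0.001, 0.641, 0.768, 0.0]
contact_force: [0.6, -1.0, -0.9]
finger_gap: 0.0581
grip_force: 65.5
```

apply_moves(moves=[{"tx": 0,"ty": 0,"tz": 0,"yaw": 0},{"tx": 0,"ty": 0,"tz": 0,"yaw": 0},{"tx": 0,"ty": 0,"tz": -20,"yaw": 0},{"tx": 0,"ty": 0,"tz": -30,"yaw": 0},{"tx": 0,"ty": 0,"tz": -45,"yaw": 0}])

```text
clock: 3.55
tcp_pos: [0.6081, -0.1806, 0.3216]
tcp_rot: [-0.002, 0.641, 0.768, -0.001]
contact_force: [1.7, -0.1, 0.1]
finger_gap: 0.0581
grip_force: 65.4
```

```bash
python3 - <<'E'
from m import *
f=grab('scene'); cv2.imwrite('pics/s1.png',cv2.resize(f['img'][150:350,250:500,::-1],None,fx=3,fy=3)[:600,:750])
f=grab('top'); br=lambda H:(H[...,2]<125)&(H[...,1]>90)
rects(f,(.3,.75,-.5,-.08),(.008,.09),br,100)
E
python3 p.py "[]"
```

```text
219 zmed 47.5 c [ 599.9 -158.2] size [76.7 43.9] ang 38.7
408 zmed 22.6 c [ 450.7 -175.9] size [58.3 81.6] ang 8.1
at [ 610.1 -181.2  328.8] a 10.3 t 3.65 gap 0.0582 F [ 0.7 -1.3 -0.4]
```

View pics/s1.png

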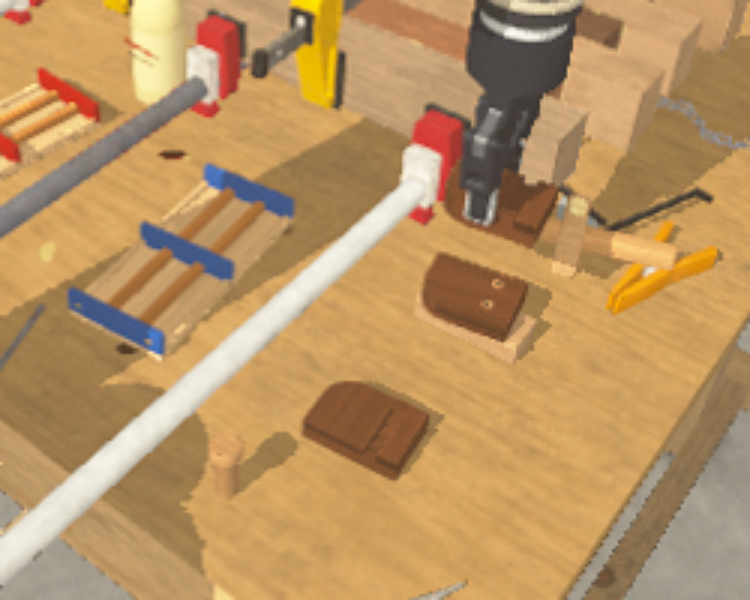

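A is held level between the fingers. B is on the caul with its back and two screw holes showing, at about (475,290). Next I measure A in the hand, then carry it to the blue near bay.

```bash
python3 - <<'E'
from m import *
f=grab('wrist','w3.png');W=cloud(f);s=status.read_state();z=s['tcp_pos'][2]-.171+.011; print(s['tcp_pos'])
H=cv2.cvtColor(f['img'],cv2.COLOR_RGB2HSV).astype(int)
m=(H[...,2]<125)&(H[...,1]>90)&(abs(W[...,2]-z)<.008)
v,u=np.where(m); P=ray(f,np.c_[u,v],z); a=np.radians(10.3); d=P[:,:2]-s['tcp_pos'][:2]
L=-np.sin(a)*d[:,0]+np.cos(a)*d[:,1]; print(len(u),'z',np.median(W[m][:,2]),'top edge rel',np.percentile(L,[1,50,99,99.8]),u.min(),u.max(),v.min(),v.max())
E
python3 p.py "[(540,-80,320,60),(447,61,290,96),(447,61,215,96,40)]"
```

```text
[ 0.60961705 -0.18110327  0.32593606]
8153 z 0.1699387489283044 top edge rel [-0.04141954 -0.01315664  0.03939817  0.0398613 ] 233 420 191 355
at [ 609.6 -181.1  325.9] a 10.3 t 3.7 gap 0.0586 F [-0.6  0.  -1.3]
-> (540, -80, 320, 60)
[{"tx":19,"ty":-8,"tz":1,"yaw":-8.5},{"tx":20,"ty":-6,"tz":1,"yaw":-8.0},{"tx":20,"ty":-3,"tz":1,"yaw":-8.5},{"tx":20,"ty":0,"tz":1,"yaw":-8.0},{"tx":20,"ty":3,"tz":1,"yaw":-8.5}]
[{"tx":20,"ty":7,"tz":1,"yaw":-8.0}]
-> (447, 61, 290, 96)
[{"tx":30,"ty":15,"tz":6,"yaw":-7.0},{"tx":28,"ty":19,"tz":6,"yaw":-7.5},{"tx":26,"ty":22,"tz":6,"yaw":-7.0},{"tx":23,"ty":25,"tz":6,"yaw":-7.5},{"tx":19,"ty":27,"tz":6,"yaw":-7.0}]
-> (447, 61, 215, 96, 40)
[{"tx":0,"ty":0,"tz":37,"yaw":0.0},{"tx":0,"ty":0,"tz":38,"yaw":0.0}]
```

apply_moves(moves=[{"tx": 19,"ty": -8,"tz": 1,"yaw": -8.5},{"tx": 20,"ty": -6,"tz": 1,"yaw": -8.0},{"tx": 20,"ty": -3,"tz": 1,"yaw": -8.5},{"tx": 20,"ty": 0,"tz": 1,"yaw": -8.0},{"tx": 20,"ty": 3,"tz": 1,"yaw": -8.5}])

```text
clock: 4.2
tcp_pos: [0.5496, -0.0965, 0.3163]
tcp_rot: [-0.001, 0.324, 0.946, -0.0]
contact_force: [0.5, -0.0, -0.2]
finger_gap: 0.0582
grip_force: 65.5
```

apply_moves(moves=[{"tx": 20,"ty": 7,"tz": 1,"yaw": -8.0},{"tx": 30,"ty": 15,"tz": 6,"yaw": -7.0},{"tx": 28,"ty": 19,"tz": 6,"yaw": -7.5},{"tx": 26,"ty": 22,"tz": 6,"yaw": -7.0},{"tx": 23,"ty": 25,"tz": 6,"yaw": -7.5}])

```text
clock: 4.7
tcp_pos: [0.463, 0.0344, 0.2914]
tcp_rot: [-0.001, 0.008, 1.0, -0.0]
contact_force: [0.1, 0.4, -1.2]
finger_gap: 0.058
grip_force: 65.5
```

apply_moves(moves=[{"tx": 16,"ty": 27,"tz": 6,"yaw": -7.0},{"tx": 0,"ty": 0,"tz": 15,"yaw": 0},{"tx": 0,"ty": 0,"tz": 0,"yaw": 0}])

```text
clock: 5.0
tcp_pos: [0.4475, 0.0614, 0.2697]
tcp_rot: [-0.002, -0.052, 0.999, -0.0]
contact_force: [-0.1, 0.7, -0.8]
finger_gap: 0.0583
grip_force: 65.5
```

```bash
cat > hand.py <<'E'
from m import *
import sys
def hand(dz=.156):
    f=grab('wrist');W=cloud(f);s=status.read_state();z=s['tcp_pos'][2]-dz
    H=cv2.cvtColor(f['img'],cv2.COLOR_RGB2HSV).astype(int)
    m=(H[...,2]<125)&(H[...,1]>90)&(abs(W[...,2]-z)<.008)&(np.hypot(W[...,0]-s['tcp_pos'][0],W[...,1]-s['tcp_pos'][1])<.06)
    v,u=np.where(m); P=ray(f,np.c_[u,v],np.median(W[m][:,2]))*1000
    r=cv2.minAreaRect(P[:,:2].astype(np.float32)); print('held z',np.median(W[m][:,2]),'c',np.round(r[0],1),np.round(r[1],1),round(r[2],1))
    return f
if __name__=='__main__':
    f=hand(); c=[(x,n) for n,x in dict(blue=lambda H:(H[...,0]>105)&(H[...,0]<130)&(H[...,1]>90),red=lambda H:((H[...,0]>172)|(H[...,0]<5))&(H[...,1]>150)).items()]
    for x,n in c: print(n); rects(f,(.3,.75,-.1,.5),(.012,.05),x,100)
E
python3 hand.py; python3 p.py "[(449.5,61,225,96),(449.5,61,196,96,20)]"
```

```text
held z 0.11118058957757043 c [449.6  62.8] [84.6 92.4] 6.0
blue
1781 zmed 30.7 c [396.7  56.9] size [  7.9 101.5] ang 6.3
red
596 zmed 25.9 c [500.9 310.6] size [50.7 15.1] ang 76.2
at [448.2  61.1 270.6] a 95.9 t 5.05 gap 0.0582 F [ 0.3 -0.2 -0.5]
-> (449.5, 61, 225, 96)
[{"tx":-1,"ty":0,"tz":46,"yaw":0.0}]
-> (449.5, 61, 196, 96, 20)
[{"tx":0,"ty":0,"tz":14,"yaw":0.0},{"tx":0,"ty":0,"tz":15,"yaw":0.0}]
```

apply_moves(moves=[{"tx": -1,"ty": 1,"tz": 40,"yaw": 0},{"tx": 0,"ty": 0,"tz": 18,"yaw": 0},{"tx": 0,"ty": 0,"tz": 16,"yaw": 0},{"tx": 0,"ty": 0,"tz": 0,"yaw": 0}])

```text
clock: 5.45
tcp_pos: [0.4501, 0.0613, 0.1967]
tcp_rot: [-0.001, -0.05, 0.999, -0.0]
contact_force: [0.2, 0.3, -0.5]
finger_gap: 0.0581
grip_force: 71.3
```

```bash
python3 p.py "[]"
```

```text
at [450.1  61.3 196.7] a 95.7 t 5.45 gap 0.0581 F [ 0.2  0.3 -0.5]
```

apply_moves(fingers=0, moves=[{"tx": 0,"ty": 0,"tz": 0,"yaw": 0},{"tx": 0,"ty": 0,"tz": 0,"yaw": 0},{"tx": 0,"ty": 0,"tz": 0,"yaw": 0},{"tx": 0,"ty": 0,"tz": -20,"yaw": 0},{"tx": 0,"ty": 0,"tz": -45,"yaw": 0}])

```text
clock: 5.95
tcp_pos: [0.4487, 0.0618, 0.2614]
tcp_rot: [-0.003, -0.051, 0.999, -0.0]
contact_force: [1.5, 0.4, 0.3]
finger_gap: 0.0857
grip_force: 0.0
```

```bash
python3 p.py "[(451,50,300,90),(453,-178,270,7.5),(453,-178,179,7.5,35)]"
```

```text
at [448.7  61.8 261.4] a 95.8 t 5.95 gap 0.0857 F [1.5 0.4 0.3]
-> (451, 50, 300, 90)
[{"tx":-1,"ty":-12,"tz":-39,"yaw":6.0}]
-> (453, -178, 270, 7.5)
[{"tx":0,"ty":-23,"tz":3,"yaw":8.0},{"tx":-3,"ty":-23,"tz":3,"yaw":8.5},{"tx":-7,"ty":-22,"tz":3,"yaw":8.0},{"tx":-10,"ty":-20,"tz":3,"yaw":8.5},{"tx":-13,"ty":-19,"tz":3,"yaw":8.0}]
[{"tx":-15,"ty":-17,"tz":3,"yaw":8.5},{"tx":-17,"ty":-15,"tz":3,"yaw":8.0},{"tx":-19,"ty":-12,"tz":3,"yaw":8.5},{"tx":-21,"ty":-9,"tz":3,"yaw":8.0},{"tx":-22,"ty":-5,"tz":3,"yaw":8.5}]
-> (453, -178, 179, 7.5, 35)
[{"tx":0,"ty":0,"tz":30,"yaw":0.0},{"tx":0,"ty":0,"tz":31,"yaw":0.0},{"tx":0,"ty":0,"tz":30,"yaw":0.0}]
```

apply_moves(moves=[{"tx": -1,"ty": -12,"tz": -39,"yaw": 6},{"tx": 0,"ty": -23,"tz": 3,"yaw": 8},{"tx": -3,"ty": -23,"tz": 3,"yaw": 8.5},{"tx": -7,"ty": -22,"tz": 3,"yaw": 8},{"tx": -10,"ty": -20,"tz": 3,"yaw": 8.5}])

```text
clock: 6.45
tcp_pos: [0.4528, -0.0424, 0.2902]
tcp_rot: [0.001, 0.288, 0.958, 0.0]
contact_force: [-0.2, -0.3, 0.2]
finger_gap: 0.0854
grip_force: 0.0
```

apply_moves(moves=[{"tx": -13,"ty": -19,"tz": 3,"yaw": 8},{"tx": -15,"ty": -17,"tz": 3,"yaw": 8.5},{"tx": -17,"ty": -15,"tz": 3,"yaw": 8},{"tx": -19,"ty": -12,"tz": 3,"yaw": 8.5},{"tx": -21,"ty": -9,"tz": 3,"yaw": 8}])

```text
clock: 6.95
tcp_pos: [0.4532, -0.1561, 0.275]
tcp_rot: [0.0, 0.605, 0.796, 0.0]
contact_force: [0.6, 0.0, 0.1]
finger_gap: 0.0856
grip_force: 0.0
```

apply_moves(moves=[{"tx": -22,"ty": -5,"tz": 3,"yaw": 8.5},{"tx": 0,"ty": 0,"tz": 0,"yaw": 0}])

```text
clock: 7.15
tcp_pos: [0.4546, -0.1796, 0.2718]
tcp_rot: [0.0, 0.663, 0.749, -0.0]
contact_force: [0.1, 0.8, 0.8]
finger_gap: 0.0857
grip_force: 0.0
```

```bash
python3 - <<'E'
from m import *
f=grab('wrist'); br=lambda H:(H[...,2]<125)&(H[...,1]>90)
rects(f,(.35,.55,-.4,-.08),(.015,.04),br,300)
f=grab('top'); rects(f,(.3,.6,0,.2),(.012,.06),br,60)
E
python3 p.py "[(453,-178,179,7.5,35)]"
```

```text
773 zmed 22.7 c [ 443.3 -141.4] size [53.8 16.2] ang 6.9
551 zmed 22.9 c [ 447.2 -157.8] size [57.8  7.4] ang 6.9
2553 zmed 22.8 c [ 450.2 -182.7] size [58.3 37.7] ang 5.2
508 zmed 38.4 c [452.8  60.8] size [82.8 57.9] ang 4.9
at [ 454.3 -177.9  271.9] a 7.4 t 7.25 gap 0.0853 F [-0.7  1.4  0. ]
-> (453, -178, 179, 7.5, 35)
[{"tx":0,"ty":0,"tz":31,"yaw":0.0},{"tx":0,"ty":-1,"tz":31,"yaw":0.0},{"tx":0,"ty":0,"tz":31,"yaw":0.0}]
```

apply_moves(moves=[{"tx": 2,"ty": -4,"tz": 31,"yaw": 0},{"tx": 1,"ty": -1,"tz": 31,"yaw": 0.5},{"tx": 0,"ty": 0,"tz": 31,"yaw": 0},{"tx": 0,"ty": 0,"tz": 0,"yaw": 0}])

```text
clock: 7.65
tcp_pos: [0.4476, -0.1739, 0.1762]
tcp_rot: [-0.003, 0.663, 0.749, -0.001]
contact_force: [-0.2, 0.3, -0.3]
finger_gap: 0.0856
grip_force: 0.0
```

apply_moves(fingers=1, moves=[{"tx": 0,"ty": 0,"tz": 0,"yaw": 0},{"tx": 0,"ty": 0,"tz": 0,"yaw": 0},{"tx": 0,"ty": 0,"tz": 0,"yaw": 0},{"tx": 0,"ty": 0,"tz": 0,"yaw": 0},{"tx": 0,"ty": 0,"tz": 0,"yaw": 0}])

```text
clock: 8.15
tcp_pos: [0.4498, -0.1753, 0.1807]
tcp_rot: [0.001, 0.663, 0.748, 0.001]
contact_force: [-1.2, 1.7, 6.9]
finger_gap: 0.0585
grip_force: 64.7
```

apply_moves(moves=[{"tx": 0,"ty": 0,"tz": 0,"yaw": 0},{"tx": 0,"ty": 0,"tz": -20,"yaw": 0},{"tx": 0,"ty": 0,"tz": -40,"yaw": 0},{"tx": 0,"ty": 0,"tz": -45,"yaw": 0},{"tx": 0,"ty": 0,"tz": -30,"yaw": 0}])

```text
clock: 8.65
tcp_pos: [0.4495, -0.1754, 0.3181]
tcp_rot: [0.002, 0.663, 0.748, 0.001]
contact_force: [0.4, -0.0, -0.6]
finger_gap: 0.0583
grip_force: 64.9
```

```bash
python3 -c "
from hand import *
hand()"; python3 p.py "[(454,90,310,60),(454,355,290,84)]"
```

```text
held z 0.16032134859333855 c [ 449.2 -172.3] [94.  83.6] 13.5
at [ 450.4 -175.7  321.9] a 6.9 t 8.7 gap 0.058 F [ 1.9 -1.   4.2]
-> (454, 90, 310, 60)
[{"tx":38,"ty":5,"tz":2,"yaw":-7.5},{"tx":37,"ty":10,"tz":2,"yaw":-7.5},{"tx":35,"ty":15,"tz":2,"yaw":-7.5},{"tx":33,"ty":19,"tz":1,"yaw":-7.5},{"tx":30,"ty":23,"tz":2,"yaw":-7.5}]
[{"tx":27,"ty":27,"tz":1,"yaw":-8.0},{"tx":22,"ty":30,"tz":2,"yaw":-7.5}]
-> (454, 355, 290, 84)
[{"tx":22,"ty":38,"tz":3,"yaw":-4.0},{"tx":20,"ty":40,"tz":3,"yaw":-4.0},{"tx":17,"ty":41,"tz":3,"yaw":-4.0},{"tx":14,"ty":42,"tz":4,"yaw":-4.0},{"tx":10,"ty":42,"tz":3,"yaw":-4.0}]
[{"tx":8,"ty":44,"tz":4,"yaw":-4.0}]
```

apply_moves(moves=[{"tx": 38,"ty": 5,"tz": 2,"yaw": -7.5},{"tx": 37,"ty": 10,"tz": 2,"yaw": -7.5},{"tx": 35,"ty": 15,"tz": 2,"yaw": -7.5},{"tx": 33,"ty": 19,"tz": 1,"yaw": -7.5},{"tx": 30,"ty": 23,"tz": 2,"yaw": -7.5}])

```text
clock: 9.2
tcp_pos: [0.4517, 0.0168, 0.306]
tcp_rot: [0.001, 0.385, 0.923, 0.001]
contact_force: [1.8, -0.0, -1.2]
finger_gap: 0.0583
grip_force: 64.9
```

apply_moves(moves=[{"tx": 27,"ty": 27,"tz": 1,"yaw": -8},{"tx": 22,"ty": 30,"tz": 2,"yaw": -7.5},{"tx": 22,"ty": 38,"tz": 3,"yaw": -4},{"tx": 20,"ty": 40,"tz": 3,"yaw": -4},{"tx": 17,"ty": 41,"tz": 3,"yaw": -4}])

```text
clock: 9.7
tcp_pos: [0.4524, 0.2256, 0.294]
tcp_rot: [0.001, 0.156, 0.988, 0.001]
contact_force: [1.6, 0.1, -0.3]
finger_gap: 0.0579
grip_force: 64.9
```

apply_moves(moves=[{"tx": 14,"ty": 42,"tz": 4,"yaw": -4},{"tx": 10,"ty": 42,"tz": 3,"yaw": -4},{"tx": 8,"ty": 44,"tz": 4,"yaw": -4},{"tx": 0,"ty": 0,"tz": 20,"yaw": 0},{"tx": 0,"ty": 0,"tz": 0,"yaw": 0}])

```text
clock: 10.2
tcp_pos: [0.4519, 0.3566, 0.2605]
tcp_rot: [-0.001, 0.053, 0.999, -0.001]
contact_force: [-0.5, -0.3, -1.0]
finger_gap: 0.0584
grip_force: 64.9
```

```bash
python3 hand.py; python3 p.py "[(454,357,197,83.8,30)]"
```

```text
held z 0.10257871741118119 c [451.4 357.2] [91.4 84.4] 84.1
blue
688 zmed 26.7 c [497.9 110.4] size [15. 53.] ang 7.3
red
1508 zmed 30.8 c [399.3 364.8] size [100.1   7.7] ang 84.6
at [452.3 355.8 261.5] a 83.9 t 10.25 gap 0.0583 F [ 1.2 -0.3  0.4]
-> (454, 357, 197, 83.8, 30)
[{"tx":-1,"ty":0,"tz":22,"yaw":0.0},{"tx":0,"ty":1,"tz":21,"yaw":0.0},{"tx":-1,"ty":0,"tz":22,"yaw":0.0}]
```

apply_moves(moves=[{"tx": -2,"ty": 2,"tz": 22,"yaw": 0},{"tx": 0,"ty": 0,"tz": 22,"yaw": 0},{"tx": 0,"ty": 0,"tz": 20,"yaw": 0},{"tx": 0,"ty": 0,"tz": 0,"yaw": 0}])

```text
clock: 10.65
tcp_pos: [0.455, 0.3563, 0.1972]
tcp_rot: [-0.001, 0.054, 0.999, -0.001]
contact_force: [-0.4, -0.5, -0.9]
finger_gap: 0.0581
grip_force: 67.9
```

apply_moves(fingers=0, moves=[{"tx": 0,"ty": 0,"tz": 0,"yaw": 0},{"tx": 0,"ty": 0,"tz": 0,"yaw": 0},{"tx": 0,"ty": 0,"tz": 0,"yaw": 0},{"tx": 0,"ty": 0,"tz": -20,"yaw": 0},{"tx": 0,"ty": 0,"tz": -45,"yaw": 0}])

```text
clock: 11.15
tcp_pos: [0.4542, 0.3568, 0.2611]
tcp_rot: [-0.002, 0.054, 0.999, -0.002]
contact_force: [0.2, -0.4, 0.2]
finger_gap: 0.0855
grip_force: 0.0
```

```bash
python3 - <<'E'
from m import *
br=lambda H:(H[...,2]<125)&(H[...,1]>90)
f=grab('top'); rects(f,(.53,.7,-.25,-.12),(.04,.06),br,60)
f=grab('scene'); rects(f,(.53,.7,-.25,-.12),(.04,.06),br,60)
f=grab('wrist'); rects(f,(.3,.7,.2,.5),(.02,.06),br,60)
E
python3 p.py "[(470,320,320,75),(600,-180,330,10)]"
```

```text
462 zmed 48.0 c [ 607.8 -175.8] size [58.1 83. ] ang 10.4
320 zmed 48.3 c [ 605.8 -180.4] size [67.1 81.9] ang 11.8
7970 zmed 38.8 c [452.6 357.6] size [57.3 82.3] ang 84.2
at [456.1 358.3 266.3] a 83.8 t 11.3 gap 0.0854 F [-0.2  0.9 -0.8]
-> (470, 320, 320, 75)
[{"tx":-9,"ty":-18,"tz":-27,"yaw":4.5},{"tx":-10,"ty":-18,"tz":-27,"yaw":4.5}]
-> (600, -180, 330, 10)
[{"tx":-23,"ty":-41,"tz":-1,"yaw":6.0},{"tx":-27,"ty":-38,"tz":-1,"yaw":6.0},{"tx":-31,"ty":-35,"tz":-1,"yaw":6.0},{"tx":-35,"ty":-32,"tz":-1,"yaw":6.0},{"tx":-38,"ty":-28,"tz":-1,"yaw":6.0}]
[{"tx":-41,"ty":-23,"tz":-1,"yaw":6.0},{"tx":-43,"ty":-19,"tz":-1,"yaw":6.0},{"tx":-45,"ty":-15,"tz":-1,"yaw":5.5},{"tx":-46,"ty":-10,"tz":-1,"yaw":6.0},{"tx":-46,"ty":-5,"tz":0,"yaw":5.5}]
[{"tx":-47,"ty":-1,"tz":-1,"yaw":6.0}]
```

C lies flat in the red near bay (top at 38.8 mm). Next is B. I'll grip it nearer its bottom end, then lever it upright against pipe 1.

apply_moves(moves=[{"tx": -9,"ty": -18,"tz": -27,"yaw": 4.5},{"tx": -10,"ty": -18,"tz": -27,"yaw": 4.5},{"tx": -23,"ty": -41,"tz": -1,"yaw": 6},{"tx": -27,"ty": -38,"tz": -1,"yaw": 6},{"tx": -31,"ty": -35,"tz": -1,"yaw": 6}])

```text
clock: 11.8
tcp_pos: [0.5031, 0.1816, 0.3197]
tcp_rot: [0.0, 0.287, 0.958, -0.0]
contact_force: [0.8, 0.8, 0.2]
finger_gap: 0.0858
grip_force: 0.0
```

apply_moves(moves=[{"tx": -35,"ty": -32,"tz": -1,"yaw": 6},{"tx": -38,"ty": -28,"tz": -1,"yaw": 6},{"tx": -41,"ty": -23,"tz": -1,"yaw": 6},{"tx": -43,"ty": -19,"tz": -1,"yaw": 6},{"tx": -45,"ty": -15,"tz": -1,"yaw": 5.5}])

```text
clock: 12.3
tcp_pos: [0.5633, -0.0471, 0.3246]
tcp_rot: [-0.0, 0.522, 0.853, -0.0]
contact_force: [1.4, 0.1, -0.3]
finger_gap: 0.0855
grip_force: 0.0
```

apply_moves(moves=[{"tx": -46,"ty": -10,"tz": -1,"yaw": 6},{"tx": -46,"ty": -5,"tz": 0,"yaw": 5.5},{"tx": -47,"ty": -1,"tz": -1,"yaw": 6},{"tx": 0,"ty": 0,"tz": 0,"yaw": 0}])

```text
clock: 12.7
tcp_pos: [0.6002, -0.1858, 0.3259]
tcp_rot: [0.001, 0.647, 0.762, -0.0]
contact_force: [0.1, -1.4, -0.7]
finger_gap: 0.0853
grip_force: 0.0
```

```bash
python3 - <<'E'
from m import *
br=lambda H:(H[...,2]<125)&(H[...,1]>90)
f=grab('wrist'); rects(f,(.53,.7,-.26,-.1),(.038,.06),br,60)
E
python3 p.py "[(611,-194,280,10.4),(611,-194,204,10.4,30)]"
```

```text
5084 zmed 47.9 c [ 608.6 -174.8] size [58.6 85. ] ang 10.8
at [ 599.6 -183.6  325.9] a 9.6 t 12.75 gap 0.0854 F [-0.4  0.2 -0.1]
-> (611, -194, 280, 10.4)
[{"tx":-12,"ty":9,"tz":46,"yaw":-1.0}]
-> (611, -194, 204, 10.4, 30)
[{"tx":0,"ty":0,"tz":25,"yaw":0.0},{"tx":0,"ty":0,"tz":25,"yaw":0.0},{"tx":0,"ty":0,"tz":26,"yaw":0.0}]
```

apply_moves(moves=[{"tx": -11,"ty": 10,"tz": 46,"yaw": -1},{"tx": 0,"ty": 0,"tz": 25,"yaw": 0},{"tx": 0,"ty": 0,"tz": 25,"yaw": 0},{"tx": 0,"ty": 0,"tz": 26,"yaw": 0},{"tx": 0,"ty": 0,"tz": 0,"yaw": 0}])

```text
clock: 13.25
tcp_pos: [0.6095, -0.1883, 0.2012]
tcp_rot: [-0.003, 0.636, 0.771, -0.001]
contact_force: [-0.9, 0.3, -0.0]
finger_gap: 0.0856
grip_force: 0.0
```

apply_moves(fingers=1, moves=[{"tx": 0,"ty": 0,"tz": 0,"yaw": 0},{"tx": 0,"ty": 0,"tz": 0,"yaw": 0},{"tx": 0,"ty": 0,"tz": 0,"yaw": 0},{"tx": 0,"ty": 0,"tz": 0,"yaw": 0},{"tx": 0,"ty": 0,"tz": 0,"yaw": 0}])

```text
clock: 13.75
tcp_pos: [0.6119, -0.1899, 0.2068]
tcp_rot: [0.001, 0.637, 0.771, 0.001]
contact_force: [-0.0, 1.0, 7.1]
finger_gap: 0.0581
grip_force: 65.4
```

apply_moves(moves=[{"tx": 0,"ty": 0,"tz": 0,"yaw": 0},{"tx": 0,"ty": 0,"tz": -15,"yaw": 0},{"tx": 0,"ty": 0,"tz": -35,"yaw": 0},{"tx": 0,"ty": 0,"tz": -40,"yaw": 0},{"tx": 0,"ty": 0,"tz": 0,"yaw": 0}])

```text
clock: 14.25
tcp_pos: [0.6127, -0.1903, 0.3012]
tcp_rot: [0.005, 0.637, 0.771, 0.002]
contact_force: [0.6, -0.0, -0.4]
finger_gap: 0.0581
grip_force: 65.0
```

```bash
python3 -c "
from hand import *
hand()
f=grab('top'); H=cloud(f); 
for u in range(372,386,2): print(u,np.round(H[255,u]*1000,0))
"; python3 p.py "[(455,-150,295,0.5),(455,-107,270,0.5)]"
```

```text
held z 0.142396551377317 c [ 611.3 -175.3] [89.9 84.1] 10.3
372 [427. -51.   2.]
374 [430. -53.  48.]
376 [430. -58.  55.]
378 [430. -64.  55.]
380 [430. -70.  53.]
382 [430. -76.  50.]
384 [427. -88.   4.]
at [ 611.5 -190.   296.4] a 10.8 t 14.35 gap 0.058 F [-1.1  0.7 -1.9]
-> (455, -150, 295, 0.5)
[{"tx":17,"ty":-37,"tz":0,"yaw":2.5},{"tx":16,"ty":-37,"tz":0,"yaw":2.5},{"tx":14,"ty":-38,"tz":1,"yaw":2.5},{"tx":12,"ty":-38,"tz":0,"yaw":3.0}]
-> (455, -107, 270, 0.5)
[{"tx":21,"ty":0,"tz":13,"yaw":0.0},{"tx":22,"ty":0,"tz":12,"yaw":0.0}]
```

apply_moves(moves=[{"tx": 17,"ty": -37,"tz": 0,"yaw": 2.5},{"tx": 16,"ty": -37,"tz": 0,"yaw": 2.5},{"tx": 14,"ty": -38,"tz": 1,"yaw": 2.5},{"tx": 12,"ty": -38,"tz": 0,"yaw": 3},{"tx": 23,"ty": 0,"tz": 20,"yaw": 0}])

```text
clock: 14.85
tcp_pos: [0.4508, -0.127, 0.2742]
tcp_rot: [-0.0, 0.706, 0.708, -0.001]
contact_force: [1.2, 0.1, 0.1]
finger_gap: 0.0579
grip_force: 65.1
```

apply_moves(moves=[{"tx": 22,"ty": 0,"tz": 25,"yaw": 0},{"tx": 0,"ty": 0,"tz": 5,"yaw": 0},{"tx": 0,"ty": 0,"tz": 0,"yaw": 0}])

```text
clock: 15.15
tcp_pos: [0.454, -0.1045, 0.2425]
tcp_rot: [-0.001, 0.705, 0.71, -0.001]
contact_force: [-0.2, -0.6, -0.9]
finger_gap: 0.0582
grip_force: 65.0
```

```bash
python3 p.py "[(455,-104,235,.5,6),(455,-110,220,.5,6),(455,-109,205,.5,6)]"
```

```text
at [ 454.  -104.5  242.5] a 0.4 t 15.15 gap 0.0582 F [-0.2 -0.6 -0.9]
-> (455, -104, 235, 0.5, 6)
[{"tx":0,"ty":1,"tz":4,"yaw":0.0},{"tx":1,"ty":0,"tz":4,"yaw":0.0}]
-> (455, -110, 220, 0.5, 6)
[{"tx":-2,"ty":0,"tz":5,"yaw":0.0},{"tx":-2,"ty":0,"tz":5,"yaw":0.0},{"tx":-2,"ty":0,"tz":5,"yaw":0.0}]
-> (455, -109, 205, 0.5, 6)
[{"tx":0,"ty":0,"tz":5,"yaw":0.0},{"tx":0,"ty":0,"tz":5,"yaw":0.0},{"tx":1,"ty":0,"tz":5,"yaw":0.0}]
```

apply_moves(moves=[{"tx": 0,"ty": 0,"tz": 4,"yaw": 0},{"tx": 0,"ty": 0,"tz": 4,"yaw": 0},{"tx": -2,"ty": 0,"tz": 5,"yaw": 0},{"tx": -2,"ty": 0,"tz": 5,"yaw": 0},{"tx": -2,"ty": 0,"tz": 5,"yaw": 0}])

```text
clock: 15.65
tcp_pos: [0.4554, -0.112, 0.2219]
tcp_rot: [0.002, 0.705, 0.709, 0.0]
contact_force: [-3.1, -6.7, 12.7]
finger_gap: 0.0581
grip_force: 70.3
```

apply_moves(moves=[{"tx": 0,"ty": 0,"tz": 5,"yaw": 0},{"tx": 0,"ty": 0,"tz": 5,"yaw": 0},{"tx": 1,"ty": 0,"tz": 5,"yaw": 0},{"tx": 0,"ty": 0,"tz": 0,"yaw": 0}])

```text
clock: 16.05
tcp_pos: [0.4554, -0.112, 0.2067]
tcp_rot: [0.003, 0.706, 0.708, -0.001]
contact_force: [-3.0, -14.1, 8.5]
finger_gap: 0.0582
grip_force: 78.3
```

```bash
python3 - <<'E'
from m import *
f=grab('scene'); cv2.imwrite('pics/s2.png',cv2.resize(f['img'][180:340,300:480,::-1],None,fx=3,fy=3))
E
python3 p.py "[]"
```

```text
at [ 455.5 -112.   206.8] a 0.2 t 16.1 gap 0.0578 F [ -2.9 -14.4   9. ]
```

View pics/s2.png

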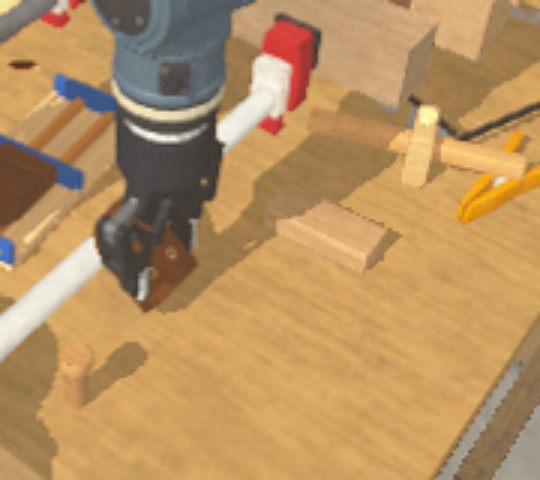

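The cheek is turning in the pads: it is tilted, with the screw holes facing right at (155,270) and the bottom end low. I'll continue along the arc.

apply_moves(moves=[{"tx": 4,"ty": 0,"tz": -3,"yaw": 0},{"tx": 5,"ty": 0,"tz": -3,"yaw": 0},{"tx": 5,"ty": 0,"tz": -2,"yaw": 0},{"tx": 4,"ty": 0,"tz": -1,"yaw": 0},{"tx": 3,"ty": 0,"tz": 0,"yaw": 0}])

```text
clock: 16.6
tcp_pos: [0.4568, -0.0943, 0.2178]
tcp_rot: [0.009, 0.707, 0.707, -0.005]
contact_force: [-7.2, -53.7, 28.6]
finger_gap: 0.0584
grip_force: 80.3
```

```bash
python3 p.py "[]"; python3 - <<'E'
from m import *
s=status.read_state()['tcp_pos']
for n in ('scene','wrist'):
    f=grab(n); W=cloud(f); H=cv2.cvtColor(f['img'],cv2.COLOR_RGB2HSV).astype(int)
    m=(H[...,2]<140)&(H[...,1]>110)&(abs(W[...,0]-s[0])<.022)&(abs(W[...,1]-s[1])<.05)&(W[...,2]<.11)&(W[...,2]>.008)
    P=W[m]; c=P.mean(0); _,S,V=np.linalg.svd(P-c,full_matrices=False)
    print(n,len(P),np.round(c*1000),'normal',np.round(V[2],2),'zrange',np.percentile(P[:,2],[1,99])*1000, 'S',S/np.sqrt(len(P))*1000)
E
```

```text
at [456.8 -94.3 217.8] a 0.1 t 16.6 gap 0.0584 F [ -7.2 -53.7  28.6]
scene 192 [ 459. -102.   59.] normal [ 0.    0.57 -0.82] zrange [47.01273972 89.40000945] S [16.43198771 11.24463907  1.51330649]
wrist 13213 [457. -68.  81.] normal [-0.04 -0.53  0.85] zrange [49.75983213 95.40125254] S [23.0773486  12.64845801  2.66705944]
```

I used the wrong sign on tz and went up instead of down; the cheek is at φ≈34°. I'll back off and take the arc downward.

apply_moves(moves=[{"tx": -8,"ty": 0,"tz": 0,"yaw": 0},{"tx": -11,"ty": 0,"tz": 0,"yaw": 0},{"tx": 0,"ty": 0,"tz": 6,"yaw": 0},{"tx": 0,"ty": 0,"tz": 6,"yaw": 0},{"tx": 2,"ty": 0,"tz": 3,"yaw": 0}])

```text
clock: 17.2
tcp_pos: [0.4553, -0.1077, 0.2001]
tcp_rot: [0.003, 0.706, 0.708, -0.002]
contact_force: [-4.4, -23.0, 15.4]
finger_gap: 0.0582
grip_force: 85.7
```

```bash
cat > tilt.py <<'E'
from m import *
s=status.read_state()['tcp_pos']
for n in ('scene',):
    f=grab(n); W=cloud(f); H=cv2.cvtColor(f['img'],cv2.COLOR_RGB2HSV).astype(int)
    m=(H[...,2]<140)&(H[...,1]>110)&(abs(W[...,0]-s[0])<.022)&(abs(W[...,1]-s[1])<.05)&(W[...,2]<.11)&(W[...,2]>.008)
    P=W[m]; c=P.mean(0); _,S,V=np.linalg.svd(P-c,full_matrices=False); N=V[2]*np.sign(V[2][2])
    print(n,len(P),np.round(c*1000),'normal',np.round(N,2),'phi',np.degrees(np.arctan2(-N[1],N[2])),'zrange',np.percentile(P[:,2],[1,99])*1000, 'S',S/np.sqrt(len(P))*1000)
E
python3 tilt.py; python3 p.py "[]"
```

```text
scene 196 [ 457. -108.   45.] normal [ 0.03 -0.71  0.71] phi 45.0766472978553 zrange [25.82974685 87.46657682] S [23.72841841 11.66285805  3.90007032]
at [ 455.3 -107.6  200. ] a 0.2 t 17.25 gap 0.0582 F [ -3.5 -19.4  16. ]
```

apply_moves(moves=[{"tx": 3,"ty": 0,"tz": 1,"yaw": 0},{"tx": 3,"ty": 0,"tz": 1,"yaw": 0},{"tx": 3,"ty": 0,"tz": 0,"yaw": 0},{"tx": 0,"ty": 0,"tz": 0,"yaw": 0}])

```text
clock: 17.65
tcp_pos: [0.4554, -0.1025, 0.1988]
tcp_rot: [0.008, 0.707, 0.707, -0.007]
contact_force: [-7.8, -55.3, 14.3]
finger_gap: 0.0582
grip_force: 96.5
```

```bash
python3 tilt.py; python3 p.py "[]"
```

```text
scene 202 [ 457. -109.   42.] normal [-0.02 -0.71  0.71] phi 44.988481471364295 zrange [24.59566284 81.74665482] S [19.31218904 11.59837677  2.34170893]
at [ 455.4 -102.6  198.8] a 0.0 t 17.7 gap 0.0585 F [ -8.  -55.3  15. ]
```

apply_moves(fingers=0.34, moves=[{"tx": 0,"ty": 0,"tz": 0,"yaw": 0}])

```text
clock: 17.8
tcp_pos: [0.4554, -0.1026, 0.1988]
tcp_rot: [0.008, 0.707, 0.707, -0.007]
contact_force: [-7.5, -55.1, 13.4]
finger_gap: 0.0584
grip_force: 96.3
```

```bash
python3 tilt.py; python3 p.py "[]"
```

```text
scene 205 [ 456. -109.   43.] normal [-0.03 -0.71  0.71] phi 44.93754936839273 zrange [24.98889237 84.01157953] S [19.65916498 11.73221531  2.2029    ]
at [ 455.4 -102.6  198.8] a 0.0 t 17.85 gap 0.0581 F [ -7.2 -54.8  14.2]
```

apply_moves(fingers=0.325, moves=[{"tx": 0,"ty": 0,"tz": 0,"yaw": 0},{"tx": 0,"ty": 0,"tz": 0,"yaw": 0}])

```text
clock: 18.05
tcp_pos: [0.4554, -0.1026, 0.1988]
tcp_rot: [0.008, 0.707, 0.707, -0.007]
contact_force: [-8.0, -54.9, 14.0]
finger_gap: 0.0579
grip_force: 96.3
```

apply_moves(fingers=0.31, moves=[{"tx": 0,"ty": 0,"tz": 0,"yaw": 0},{"tx": 0,"ty": 0,"tz": 0,"yaw": 0}])

```text
clock: 18.25
tcp_pos: [0.4557, -0.1012, 0.1986]
tcp_rot: [0.006, 0.707, 0.708, -0.004]
contact_force: [-4.6, -40.4, 10.8]
finger_gap: 0.0592
grip_force: 52.5
```

```bash
python3 tilt.py; python3 p.py "[]"; python3 - <<'E'
from m import *
f=grab('scene'); cv2.imwrite('pics/s3.png',cv2.resize(f['img'][200:320,310:450,::-1],None,fx=4,fy=4))
E
```

```text
scene 202 [ 457. -107.   43.] normal [-0.03 -0.71  0.7 ] phi 45.49275765678084 zrange [25.37320156 84.34677495] S [19.48552487 11.72746935  2.33547081]
at [ 455.7 -101.2  198.6] a 0.1 t 18.3 gap 0.0591 F [ -3.3 -39.9  11.3]
```

View pics/s3.png

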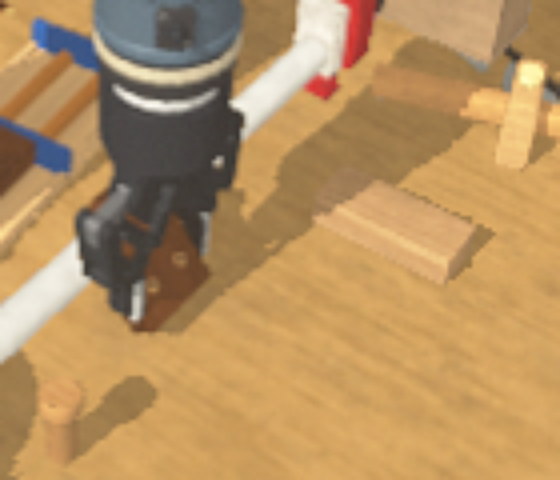

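The cheek leans at about 45°, with the screw holes at (150,285) and (180,260) facing right. Partial closure does lower the grip force, so I'll ease a bit more and let it pivot.

apply_moves(fingers=0.302, moves=[{"tx": 0,"ty": 0,"tz": 0,"yaw": 0},{"tx": 0,"ty": 0,"tz": 0,"yaw": 0}])

```text
clock: 18.55
tcp_pos: [0.4556, -0.0995, 0.198]
tcp_rot: [0.004, 0.706, 0.708, -0.002]
contact_force: [0.1, -22.9, 3.8]
finger_gap: 0.0599
grip_force: 21.1
```

```bash
python3 tilt.py; python3 p.py "[]"
```

```text
scene 200 [ 457. -106.   43.] normal [-0.03 -0.75  0.66] phi 48.40047361407386 zrange [25.14708312 82.94799936] S [18.55502118 11.87709974  2.17401797]
at [455.7 -99.4 198. ] a 0.2 t 18.6 gap 0.0599 F [ -0.1 -24.1   5. ]
```

apply_moves(moves=[{"tx": 2,"ty": 0,"tz": 0,"yaw": 0},{"tx": 2,"ty": 0,"tz": 0,"yaw": 0},{"tx": 2,"ty": 0,"tz": 0,"yaw": 0},{"tx": 0,"ty": 0,"tz": 0,"yaw": 0}])

```text
clock: 19.0
tcp_pos: [0.4556, -0.0939, 0.1981]
tcp_rot: [0.005, 0.706, 0.708, -0.003]
contact_force: [-1.4, -29.4, 4.8]
finger_gap: 0.0596
grip_force: 25.1
```

```bash
python3 tilt.py; python3 p.py "[]"
```

```text
scene 228 [ 456. -105.   45.] normal [-0.   -0.81  0.59] phi 53.65253999698942 zrange [25.16434482 76.70481266] S [15.77577312 12.53463391  1.29785448]
at [455.6 -94.  198. ] a 0.1 t 19.05 gap 0.0598 F [ -0.2 -30.3   4.2]
```

apply_moves(fingers=0.297, moves=[{"tx": 0,"ty": 0,"tz": 0,"yaw": 0},{"tx": 2,"ty": 0,"tz": -1,"yaw": 0},{"tx": 1,"ty": 0,"tz": 0,"yaw": 0},{"tx": 0,"ty": 0,"tz": 0,"yaw": 0}])

```text
clock: 19.45
tcp_pos: [0.4547, -0.0876, 0.1986]
tcp_rot: [0.0, 0.705, 0.709, 0.0]
contact_force: [2.1, -2.5, 0.7]
finger_gap: 0.0602
grip_force: 1.4
```

```bash
python3 tilt.py; python3 p.py "[]"; python3 - <<'E'
from m import *
f=grab('wrist','w5.png')
E
```

```text
scene 277 [ 455. -105.   52.] normal [-0.01 -0.69  0.72] phi 43.722634302909526 zrange [32.50354235 82.82105535] S [17.21570105 12.47849335  1.28084401]
at [454.7 -87.6 198.6] a 0.4 t 19.5 gap 0.0601 F [ 2.6 -2.   1.3]
```

View pics/w5.png

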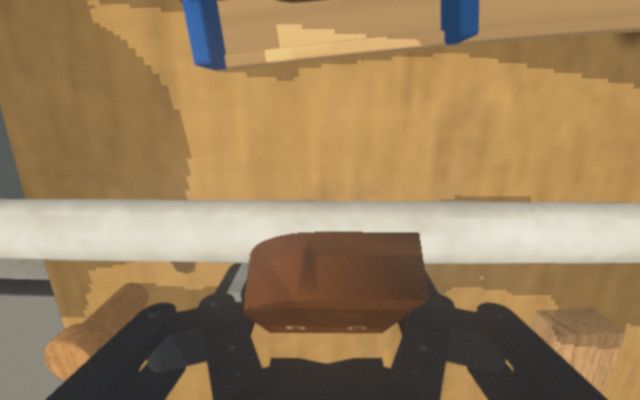

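Grip is now near zero. The wrist view shows the cheek leaning over the pipe, with its top edge at v≈233 (pipe at v 200–262) and its back face at v≈300. New plan: open the fingers and let it lean on the pipe. Then I'll push its bottom edge toward the pipe to steepen it, and tip the top over from the left.

apply_moves(fingers=0, moves=[{"tx": 0,"ty": 0,"tz": 0,"yaw": 0},{"tx": 0,"ty": 0,"tz": 0,"yaw": 0},{"tx": 0,"ty": 0,"tz": 0,"yaw": 0},{"tx": 0,"ty": 0,"tz": 0,"yaw": 0}])

```text
clock: 19.95
tcp_pos: [0.4544, -0.0878, 0.1986]
tcp_rot: [-0.0, 0.705, 0.709, -0.0]
contact_force: [0.8, 0.9, 0.2]
finger_gap: 0.0852
grip_force: 0.0
```

apply_moves(moves=[{"tx": 0,"ty": 0,"tz": -30,"yaw": 0},{"tx": 0,"ty": 0,"tz": -45,"yaw": 0},{"tx": 0,"ty": 0,"tz": -45,"yaw": 0},{"tx": -45,"ty": 0,"tz": -10,"yaw": 0},{"tx": -45,"ty": 0,"tz": 0,"yaw": 0}])

```text
clock: 20.45
tcp_pos: [0.4559, -0.1782, 0.3315]
tcp_rot: [0.002, 0.704, 0.71, 0.001]
contact_force: [0.8, 0.4, -0.6]
finger_gap: 0.0855
grip_force: 0.0
```

```bash
cat > look.py <<'E'
from m import *
# brown points right of / on pipe 1, minus tool
for n in ('scene','wrist','top'):
    f=grab(n); W=cloud(f); H=cv2.cvtColor(f['img'],cv2.COLOR_RGB2HSV).astype(int)
    m=(H[...,2]<140)&(H[...,1]>110)&(abs(W[...,0]-.455)<.06)&(W[...,1]>-.25)&(W[...,1]<-.03)&(W[...,2]<.11)&(W[...,2]>.004)
    k,l,st,_=cv2.connectedComponentsWithStats(m.astype(np.uint8))
    if k<2: print(n,'none'); continue
    m=l==1+np.argmax(st[1:,4])
    P=W[m]*1000
    if len(P)<40: print(n,len(P)); continue
    c=np.median(P,0); _,S,V=np.linalg.svd(P-P.mean(0),full_matrices=False); N=V[2]*np.sign(V[2][2])
    print(n,len(P),np.round(c),'N',np.round(N,2),'phi',round(np.degrees(np.arctan2(-N[1],N[2])),1),*[np.round(np.percentile(P[:,i],[1,99])) for i in range(3)])
E
python3 look.py; python3 p.py "[]"
```

```text
scene 685 [454. -97.  50.] N [-0.1  -0.84  0.54] phi 57.4 [427. 487.] [-120.  -67.] [11. 84.]
wrist 6993 [458. -88.  69.] N [-0.02 -0.79  0.61] phi 52.1 [428. 485.] [-120.  -62.] [14. 84.]
top 302 [457. -92.  65.] N [-0.02 -0.79  0.61] phi 52.4 [427. 484.] [-120.  -68.] [18. 85.]
at [ 454.9 -179.8  328.9] a 0.1 t 20.6 gap 0.0854 F [-0.3  0.2 -0.3]
```

It leans steadily at φ≈52°, spanning x 427–486 with the bottom back corner at y≈−121. I'll push the bottom with one open finger, with the closing axis along y.

```bash
python3 p.py "[(456,-200,320,90),(456,-200,175,90,45),(456,-183,175,90,6)]"
```

```text
at [ 454.9 -179.8  328.9] a 0.1 t 20.6 gap 0.0854 F [-0.3  0.2 -0.3]
-> (456, -200, 320, 90)
[{"tx":-2,"ty":0,"tz":1,"yaw":-8.0},{"tx":-2,"ty":0,"tz":1,"yaw":-8.0},{"tx":-2,"ty":0,"tz":1,"yaw":-8.0},{"tx":-2,"ty":-1,"tz":1,"yaw":-8.0},{"tx":-1,"ty":-1,"tz":1,"yaw":-8.5}]
[{"tx":-1,"ty":-1,"tz":1,"yaw":-8.0},{"tx":-1,"ty":-1,"tz":1,"yaw":-8.5},{"tx":-1,"ty":-2,"tz":0,"yaw":-8.0},{"tx":-1,"ty":-2,"tz":1,"yaw":-8.5},{"tx":-1,"ty":-2,"tz":0,"yaw":-8.0}]
[{"tx":-1,"ty":-1,"tz":1,"yaw":-8.5}]
-> (456, -200, 175, 90, 45)
[{"tx":0,"ty":0,"tz":36,"yaw":0.0},{"tx":0,"ty":0,"tz":36,"yaw":0.0},{"tx":0,"ty":0,"tz":36,"yaw":0.0},{"tx":0,"ty":0,"tz":37,"yaw":0.0}]
-> (456, -183, 175, 90, 6)
[{"tx":0,"ty":6,"tz":0,"yaw":0.0},{"tx":0,"ty":5,"tz":0,"yaw":0.0},{"tx":0,"ty":6,"tz":0,"yaw":0.0}]
```

apply_moves(moves=[{"tx": -2,"ty": 0,"tz": 1,"yaw": -8},{"tx": -2,"ty": 0,"tz": 1,"yaw": -8},{"tx": -2,"ty": 0,"tz": 1,"yaw": -8},{"tx": -2,"ty": -1,"tz": 1,"yaw": -8},{"tx": -1,"ty": -1,"tz": 1,"yaw": -8.5}])

```text
clock: 21.1
tcp_pos: [0.4554, -0.1864, 0.3233]
tcp_rot: [-0.001, 0.413, 0.911, 0.0]
contact_force: [0.1, -0.6, -0.0]
finger_gap: 0.0854
grip_force: 0.0
```

apply_moves(moves=[{"tx": -1,"ty": -1,"tz": 1,"yaw": -8},{"tx": -1,"ty": -1,"tz": 1,"yaw": -8.5},{"tx": -1,"ty": -2,"tz": 0,"yaw": -8},{"tx": -1,"ty": -2,"tz": 1,"yaw": -8.5},{"tx": -1,"ty": -2,"tz": 0,"yaw": -8}])

```text
clock: 21.6
tcp_pos: [0.4556, -0.1958, 0.3203]
tcp_rot: [-0.001, 0.068, 0.998, 0.0]
contact_force: [-0.7, -0.3, 0.0]
finger_gap: 0.0853
grip_force: 0.0
```

apply_moves(moves=[{"tx": -1,"ty": -1,"tz": 1,"yaw": -8.5},{"tx": 0,"ty": 0,"tz": 36,"yaw": 0},{"tx": 0,"ty": 0,"tz": 36,"yaw": 0},{"tx": 0,"ty": 0,"tz": 36,"yaw": 0},{"tx": 0,"ty": 0,"tz": 37,"yaw": 0}])

```text
clock: 22.1
tcp_pos: [0.4564, -0.1968, 0.1735]
tcp_rot: [0.0, -0.003, 1.0, 0.0]
contact_force: [0.1, -0.2, -0.4]
finger_gap: 0.0852
grip_force: 0.0
```

apply_moves(moves=[{"tx": 0,"ty": 6,"tz": 0,"yaw": 0},{"tx": 0,"ty": 5,"tz": 0,"yaw": 0},{"tx": 0,"ty": 4,"tz": 0,"yaw": 0},{"tx": 0,"ty": 3,"tz": 0,"yaw": 0},{"tx": 0,"ty": 3,"tz": 0,"yaw": 0}])

```text
clock: 22.6
tcp_pos: [0.4571, -0.1767, 0.1761]
tcp_rot: [0.001, -0.003, 1.0, -0.0]
contact_force: [0.2, 0.2, 0.4]
finger_gap: 0.0855
grip_force: 0.0
```

```bash
python3 look.py; python3 p.py "[]"
```

```text
scene 494 [445. -95.  53.] N [-0.13 -0.83  0.55] phi 56.5 [427. 483.] [-120.  -65.] [10. 85.]
wrist 19770 [438. -96.  51.] N [-0.25 -0.84  0.49] phi 59.5 [426. 461.] [-120.  -78.] [12. 77.]
top 275 [457. -89.  68.] N [-0.04 -0.81  0.59] phi 53.9 [427. 484.] [-121.  -68.] [ 5. 86.]
at [ 456.7 -176.9  175.4] a 90.4 t 22.75 gap 0.0857 F [ 0.4  0.3 -0.4]
```

apply_moves(moves=[{"tx": 0,"ty": 3,"tz": 0,"yaw": 0},{"tx": 0,"ty": 3,"tz": 0,"yaw": 0},{"tx": 0,"ty": 3,"tz": 0,"yaw": 0},{"tx": 0,"ty": 0,"tz": 0,"yaw": 0}])

```text
clock: 23.15
tcp_pos: [0.4564, -0.1677, 0.1747]
tcp_rot: [-0.0, -0.003, 1.0, -0.0]
contact_force: [0.0, 0.7, 0.4]
finger_gap: 0.0853
grip_force: 0.0
```

```bash
python3 look.py; python3 p.py "[]"
```

```text
scene 389 [440. -96.  50.] N [-0.11 -0.87  0.49] phi 60.6 [427. 480.] [-117.  -66.] [10. 86.]
wrist 18868 [434. -93.  55.] N [-0.4  -0.81  0.42] phi 62.8 [426. 454.] [-117.  -74.] [11. 82.]
top 236 [457. -85.  75.] N [-0.03 -0.83  0.55] phi 56.5 [427. 484.] [-118.  -67.] [ 9. 88.]
at [ 456.4 -167.9  174.7] a 90.3 t 23.3 gap 0.0852 F [ 0.5 -0.1 -0. ]
```

apply_moves(moves=[{"tx": 0,"ty": 3,"tz": 0,"yaw": 0},{"tx": 0,"ty": 3,"tz": 0,"yaw": 0},{"tx": 0,"ty": 3,"tz": 0,"yaw": 0},{"tx": 0,"ty": 2,"tz": 0,"yaw": 0},{"tx": 0,"ty": 0,"tz": 0,"yaw": 0}])

```text
clock: 23.8
tcp_pos: [0.4566, -0.1631, 0.1763]
tcp_rot: [-0.0, -0.0, 1.0, -0.01]
contact_force: [-13.3, -56.9, 9.3]
finger_gap: 0.0856
grip_force: 18.0
```

```bash
python3 look.py; python3 p.py "[]"
```

```text
scene 360 [438. -95.  49.] N [-0.07 -0.88  0.47] phi 61.9 [427. 482.] [-116.  -65.] [11. 87.]
wrist 18907 [434. -92.  56.] N [-0.44 -0.8   0.41] phi 62.9 [426. 453.] [-116.  -73.] [11. 83.]
top 227 [460. -85.  75.] N [-0.02 -0.85  0.53] phi 58.2 [427. 484.] [-118.  -67.] [ 6. 88.]
at [ 456.6 -163.1  176.2] a 90.0 t 23.95 gap 0.0853 F [-14.2 -55.9   9.1]
```

It has jammed, probably because the finger bears too high on the sloping face. I'll back off, go lower and push again.

apply_moves(moves=[{"tx": 0,"ty": -5,"tz": 0,"yaw": 0},{"tx": 0,"ty": -7,"tz": 0,"yaw": 0},{"tx": 0,"ty": 0,"tz": 5,"yaw": 0},{"tx": 0,"ty": 0,"tz": 4,"yaw": 0},{"tx": 0,"ty": 0,"tz": 0,"yaw": 0}])

```text
clock: 24.45
tcp_pos: [0.4574, -0.1699, 0.1662]
tcp_rot: [0.001, -0.003, 1.0, -0.002]
contact_force: [-0.7, -12.0, 8.2]
finger_gap: 0.0853
grip_force: 4.1
```

```bash
python3 look.py; python3 p.py "[]"; python3 - <<'E'
from m import *
# finger geometry from scene depth: dark points near tool, outermost y per height
s=status.read_state()['tcp_pos']*1000
f=grab('scene'); W=cloud(f)*1000; H=cv2.cvtColor(f['img'],cv2.COLOR_RGB2HSV).astype(int)
m=(H[...,1]<90)&(H[...,2]<150)&(abs(W[...,0]-s[0])<30)&(abs(W[...,1]-s[1])<75)&(W[...,2]>2)&(W[...,2]<110)
P=W[m]
for z in range(0,110,10):
    q=P[(P[:,2]>=z)&(P[:,2]<z+10)]
    if len(q): print(z,len(q),np.round(q[:,1].min()-s[1]),np.round(q[:,1].max()-s[1]))
E
```

```text
scene 424 [442. -93.  53.] N [-0.13 -0.87  0.47] phi 61.6 [427. 484.] [-116.  -66.] [ 9. 87.]
wrist 18323 [434. -96.  49.] N [-0.36 -0.85  0.39] phi 65.7 [426. 454.] [-116.  -79.] [10. 74.]
top 242 [458. -85.  74.] N [-0.   -0.85  0.52] phi 58.4 [427. 485.] [-118.  -67.] [ 4. 87.]
at [ 457.4 -169.9  166.2] a 90.3 t 24.6 gap 0.0855 F [ -0.4 -13.    6.6]
0 2 43.0 43.0
10 18 -56.0 53.0
20 33 -57.0 53.0
30 29 -57.0 67.0
40 15 -59.0 68.0
50 87 -74.0 72.0
60 121 -75.0 72.0
70 156 -74.0 70.0
80 109 -72.0 69.0
90 144 -71.0 69.0
100 180 -69.0 65.0
```

The finger knuckles bulge to ±74 mm at 50 mm height, so this push cannot go further. At φ≈60° the top edge overhangs the pipe at z≈73–87, so closed fingers above the pipe can push it to the right and tip it onto its back.

apply_moves(moves=[{"tx": 0,"ty": -15,"tz": 0,"yaw": 0},{"tx": 0,"ty": -15,"tz": -10,"yaw": 0},{"tx": 0,"ty": 0,"tz": -48,"yaw": 0},{"tx": 0,"ty": 0,"tz": -48,"yaw": 0},{"tx": 0,"ty": 0,"tz": -48,"yaw": 8}])

```text
clock: 25.15
tcp_pos: [0.4562, -0.199, 0.3208]
tcp_rot: [-0.001, 0.067, 0.998, 0.001]
contact_force: [1.6, -0.3, -0.5]
finger_gap: 0.0853
grip_force: 0.0
```

```bash
python3 look.py; python3 p.py "[(456,-22,320,0),(456,-22,237,0,42),(456,-46,237,0,8)]"
```

```text
scene 649 [454. -96.  51.] N [-0.09 -0.88  0.46] phi 62.4 [427. 487.] [-116.  -66.] [10. 86.]
wrist 7240 [454. -91.  63.] N [-0.06 -0.86  0.51] phi 59.3 [426. 485.] [-116.  -63.] [12. 86.]
top 273 [457. -89.  72.] N [-0.03 -0.84  0.54] phi 57.3 [427. 484.] [-118.  -67.] [12. 87.]
at [ 457.5 -199.4  322.3] a 82.3 t 25.3 gap 0.0855 F [-0.1  1.1 -0.3]
-> (456, -22, 320, 0)
[{"tx":3,"ty":18,"tz":0,"yaw":8.0},{"tx":5,"ty":17,"tz":0,"yaw":8.5},{"tx":7,"ty":16,"tz":0,"yaw":8.0},{"tx":10,"ty":15,"tz":0,"yaw":8.5},{"tx":12,"ty":13,"tz":0,"yaw":8.0}]
[{"tx":13,"ty":12,"tz":0,"yaw":8.5},{"tx":15,"ty":10,"tz":1,"yaw":8.0},{"tx":16,"ty":7,"tz":0,"yaw":8.5},{"tx":17,"ty":5,"tz":1,"yaw":8.0},{"tx":17,"ty":2,"tz":0,"yaw":8.5}]
-> (456, -22, 237, 0, 42)
[{"tx":0,"ty":0,"tz":42,"yaw":0.0},{"tx":0,"ty":0,"tz":41,"yaw":0.0}]
-> (456, -46, 237, 0, 8)
[{"tx":-8,"ty":0,"tz":0,"yaw":0.0},{"tx":-8,"ty":0,"tz":0,"yaw":0.0},{"tx":-8,"ty":0,"tz":0,"yaw":0.0}]
```

apply_moves(fingers=1, moves=[{"tx": 3,"ty": 18,"tz": 0,"yaw": 8},{"tx": 5,"ty": 17,"tz": 0,"yaw": 8.5},{"tx": 7,"ty": 16,"tz": 0,"yaw": 8},{"tx": 10,"ty": 15,"tz": 0,"yaw": 8.5},{"tx": 12,"ty": 13,"tz": 0,"yaw": 8}])

```text
clock: 25.8
tcp_pos: [0.4544, -0.109, 0.3181]
tcp_rot: [-0.001, 0.414, 0.91, -0.0]
contact_force: [0.6, -0.1, 0.1]
finger_gap: 0.0121
grip_force: 0.0
```

apply_moves(moves=[{"tx": 13,"ty": 12,"tz": 0,"yaw": 8.5},{"tx": 15,"ty": 10,"tz": 1,"yaw": 8},{"tx": 16,"ty": 7,"tz": 0,"yaw": 8.5},{"tx": 17,"ty": 5,"tz": 1,"yaw": 8},{"tx": 17,"ty": 2,"tz": 0,"yaw": 8.5}])

```text
clock: 26.3
tcp_pos: [0.4543, -0.0211, 0.316]
tcp_rot: [-0.001, 0.71, 0.705, -0.001]
contact_force: [0.1, -0.2, -0.2]
finger_gap: 0.0004
grip_force: 0.0
```

apply_moves(moves=[{"tx": 0,"ty": 0,"tz": 42,"yaw": 0},{"tx": 0,"ty": 0,"tz": 41,"yaw": 0},{"tx": -8,"ty": 0,"tz": 0,"yaw": 0},{"tx": -8,"ty": 0,"tz": 0,"yaw": 0},{"tx": -8,"ty": 0,"tz": 0,"yaw": 0}])

```text
clock: 26.8
tcp_pos: [0.4553, -0.0468, 0.2359]
tcp_rot: [0.0, 0.708, 0.706, 0.0]
contact_force: [0.5, 0.1, 0.4]
finger_gap: 0.0001
grip_force: 0.0
```

apply_moves(moves=[{"tx": -6,"ty": 0,"tz": 0,"yaw": 0},{"tx": -6,"ty": 0,"tz": 0,"yaw": 0},{"tx": -6,"ty": 0,"tz": 0,"yaw": 0},{"tx": -6,"ty": 0,"tz": 0,"yaw": 0}])

```text
clock: 27.2
tcp_pos: [0.4547, -0.0705, 0.2352]
tcp_rot: [0.0, 0.708, 0.706, 0.0]
contact_force: [0.2, 0.2, 0.5]
finger_gap: -0.0001
grip_force: 0.0
```

```bash
python3 look.py; python3 p.py "[]"
```

```text
scene 564 [ 454. -108.   50.] N [-0.11 -0.97  0.23] phi 76.6 [427. 486.] [-119.  -87.] [ 8. 89.]
wrist 303 [ 454. -102.   86.] N [-1.    0.01  0.02] phi -31.1 [451. 457.] [-110.  -77.] [ 84. 109.]
top 1
at [454.6 -70.2 234.8] a -0.2 t 27.35 gap -0.0001 F [ 0.3 -0.7 -0.7]
```

φ is now about 76° and the bottom is holding. I'll keep pushing.

apply_moves(moves=[{"tx": -6,"ty": 0,"tz": 0,"yaw": 0},{"tx": -6,"ty": 0,"tz": 0,"yaw": 0},{"tx": -6,"ty": 0,"tz": 0,"yaw": 0},{"tx": -6,"ty": 0,"tz": 0,"yaw": 0},{"tx": -6,"ty": 0,"tz": 0,"yaw": 0}])

```text
clock: 27.85
tcp_pos: [0.4545, -0.1004, 0.2347]
tcp_rot: [0.0, 0.708, 0.706, -0.0]
contact_force: [1.1, -0.5, -0.4]
finger_gap: -0.0001
grip_force: 0.0
```

apply_moves(moves=[{"tx": -6,"ty": 0,"tz": 0,"yaw": 0},{"tx": -6,"ty": 0,"tz": 0,"yaw": 0},{"tx": -6,"ty": 0,"tz": 0,"yaw": 0},{"tx": 0,"ty": 0,"tz": 0,"yaw": 0},{"tx": 0,"ty": 0,"tz": 0,"yaw": 0}])

```text
clock: 28.35
tcp_pos: [0.4544, -0.118, 0.2347]
tcp_rot: [-0.0, 0.708, 0.706, -0.0]
contact_force: [0.3, 0.5, 0.9]
finger_gap: -0.0001
grip_force: 0.0
```

```bash
python3 look.py; python3 p.py "[]"
```

```text
scene 756 [ 452. -171.   22.] N [-0.08 -0.03  1.  ] phi 1.5 [427. 487.] [-208. -127.] [ 5. 26.]
wrist 3239 [ 462. -127.   22.] N [0.03 0.16 0.99] phi -9.2 [427. 486.] [-163. -122.] [ 5. 24.]
top 1
at [ 454.4 -117.7  234.7] a -0.2 t 28.5 gap 0.0 F [ 0.5 -0.3 -1. ]
```

It toppled flat. I'll rise, open the fingers and check.

apply_moves(fingers=0, moves=[{"tx": 0,"ty": 0,"tz": -30,"yaw": 0},{"tx": -20,"ty": 0,"tz": -10,"yaw": 0},{"tx": -28,"ty": 0,"tz": 0,"yaw": 0},{"tx": 0,"ty": 0,"tz": 0,"yaw": 0}])

```text
clock: 28.9
tcp_pos: [0.4548, -0.1676, 0.2753]
tcp_rot: [0.001, 0.709, 0.706, 0.0]
contact_force: [-0.0, 0.5, -0.5]
finger_gap: 0.0581
grip_force: 0.0
```

```bash
python3 - <<'E'
from m import *
br=lambda H:(H[...,2]<140)&(H[...,1]>90)
f=grab('wrist'); rects(f,(.38,.54,-.26,-.08),(.01,.04),br,60)
f=grab('scene'); cv2.imwrite('pics/s6.png',cv2.resize(f['img'][180:340,250:490,::-1],None,fx=3,fy=3)); rects(f,(.38,.54,-.26,-.08),(.017,.04),br,60)
E
python3 p.py "[]"
```

```text
8363 zmed 22.8 c [ 456.2 -163.3] size [85. 59.] ang 89.6
598 zmed 23.0 c [ 455.4 -168.4] size [64.7 83.7] ang 0.2
at [ 454.2 -165.9  274.6] a -0.2 t 29.0 gap 0.0724 F [0.1 0.4 0.1]
```

View pics/s6.png

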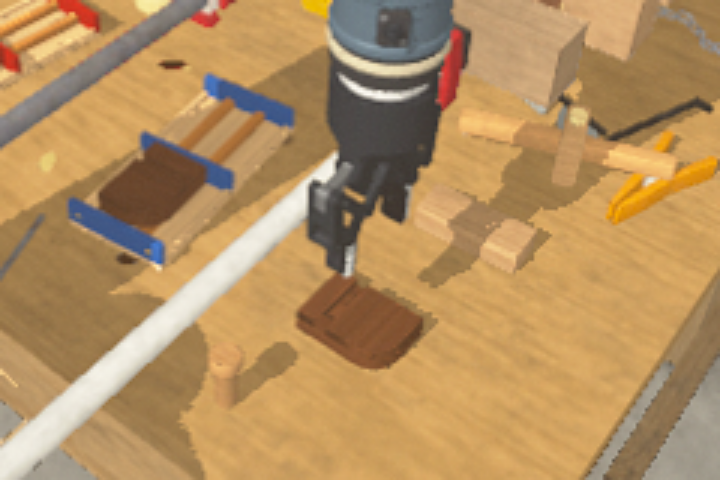

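B now lies flat, groove up: the groove is at (330,300) near the pipe, with the rounded end at (380,360). A is in the blue near bay. I'll grip B and take it to the red far bay.

apply_moves(moves=[{"tx": 1,"ty": 2,"tz": 32,"yaw": 0},{"tx": 0,"ty": 0,"tz": 32,"yaw": 0},{"tx": 0,"ty": 0,"tz": 32,"yaw": 0},{"tx": 0,"ty": 0,"tz": 0,"yaw": 0}])

```text
clock: 29.4
tcp_pos: [0.4545, -0.1634, 0.1755]
tcp_rot: [-0.003, 0.708, 0.706, -0.001]
contact_force: [0.1, 0.3, 1.5]
finger_gap: 0.0856
grip_force: 0.0
```

apply_moves(fingers=1, moves=[{"tx": 0,"ty": 0,"tz": 0,"yaw": 0},{"tx": 0,"ty": 0,"tz": 0,"yaw": 0},{"tx": 0,"ty": 0,"tz": 0,"yaw": 0},{"tx": 0,"ty": 0,"tz": 0,"yaw": 0},{"tx": 0,"ty": 0,"tz": 0,"yaw": 0}])

```text
clock: 29.9
tcp_pos: [0.4569, -0.1649, 0.1805]
tcp_rot: [0.001, 0.708, 0.706, 0.001]
contact_force: [-0.7, 2.1, 7.4]
finger_gap: 0.0584
grip_force: 65.0
```

apply_moves(moves=[{"tx": 0,"ty": 0,"tz": 0,"yaw": 0},{"tx": 0,"ty": 0,"tz": -20,"yaw": 0},{"tx": 0,"ty": 0,"tz": -40,"yaw": 0},{"tx": 0,"ty": 0,"tz": -45,"yaw": 0},{"tx": 0,"ty": 0,"tz": -40,"yaw": 0}])

```text
clock: 30.4
tcp_pos: [0.4562, -0.1648, 0.327]
tcp_rot: [0.001, 0.708, 0.706, 0.0]
contact_force: [0.9, -0.8, -1.0]
finger_gap: 0.0586
grip_force: 64.8
```

```bash
python3 -c "
from hand import *
hand()"; python3 p.py "[(480,80,320,50),(561,348,290,83.8)]"
```

```text
held z 0.1696007281457365 c [ 458.6 -160.7] [90.1 87.7] 66.4
at [ 457.5 -165.3  333. ] a -0.2 t 30.45 gap 0.0584 F [ 2.9 -0.3  4.9]
-> (480, 80, 320, 50)
[{"tx":41,"ty":4,"tz":2,"yaw":-8.5},{"tx":40,"ty":10,"tz":2,"yaw":-8.5},{"tx":38,"ty":15,"tz":2,"yaw":-8.5},{"tx":35,"ty":21,"tz":2,"yaw":-8.0},{"tx":32,"ty":25,"tz":2,"yaw":-8.5}]
[{"tx":28,"ty":30,"tz":3,"yaw":-8.0}]
-> (561, 348, 290, 83.8)
[{"tx":19,"ty":43,"tz":5,"yaw":-5.5},{"tx":14,"ty":44,"tz":5,"yaw":-5.5},{"tx":10,"ty":46,"tz":5,"yaw":-5.5},{"tx":6,"ty":46,"tz":5,"yaw":-6.0},{"tx":0,"ty":47,"tz":5,"yaw":-5.5}]
[{"tx":-4,"ty":47,"tz":5,"yaw":-6.0}]
```

apply_moves(moves=[{"tx": 41,"ty": 4,"tz": 2,"yaw": -8.5},{"tx": 40,"ty": 10,"tz": 2,"yaw": -8.5},{"tx": 38,"ty": 15,"tz": 2,"yaw": -8.5},{"tx": 35,"ty": 21,"tz": 2,"yaw": -8},{"tx": 32,"ty": 25,"tz": 2,"yaw": -8.5}])

```text
clock: 30.95
tcp_pos: [0.4752, 0.0406, 0.315]
tcp_rot: [0.001, 0.405, 0.914, 0.001]
contact_force: [0.7, -0.9, -1.9]
finger_gap: 0.0583
grip_force: 64.8
```

apply_moves(moves=[{"tx": 28,"ty": 30,"tz": 3,"yaw": -8},{"tx": 19,"ty": 43,"tz": 5,"yaw": -5.5},{"tx": 14,"ty": 44,"tz": 5,"yaw": -5.5},{"tx": 10,"ty": 46,"tz": 5,"yaw": -5.5},{"tx": 6,"ty": 46,"tz": 5,"yaw": -6}])

```text
clock: 31.45
tcp_pos: [0.5325, 0.2608, 0.2918]
tcp_rot: [0.001, 0.151, 0.988, 0.001]
contact_force: [1.0, -0.6, -0.9]
finger_gap: 0.0583
grip_force: 64.8
```

apply_moves(moves=[{"tx": 0,"ty": 47,"tz": 5,"yaw": -5.5},{"tx": -4,"ty": 47,"tz": 5,"yaw": -6},{"tx": 0,"ty": 0,"tz": 25,"yaw": 0},{"tx": 0,"ty": 0,"tz": 0,"yaw": 0}])

```text
clock: 31.85
tcp_pos: [0.5594, 0.3494, 0.2534]
tcp_rot: [-0.002, 0.053, 0.999, -0.001]
contact_force: [-2.2, -0.5, -1.7]
finger_gap: 0.0586
grip_force: 64.8
```

```bash
python3 hand.py; python3 p.py "[(561,348,197,83.8,30)]"
```

```text
held z 0.09544495180281758 c [558.3 349.6] [87.5 84.6] 83.9
blue
1033 zmed 26.8 c [605.6 116.1] size [16.  65.6] ang 6.3
red
1669 zmed 30.8 c [506.8 355.3] size [98.6  8.1] ang 84.5
402 zmed 17.4 c [699.3 225.1] size [22.3 24.9] ang 87.9
at [559.5 348.6 254.9] a 83.9 t 31.9 gap 0.058 F [-0.2 -0.1 -0.7]
-> (561, 348, 197, 83.8, 30)
[{"tx":-1,"ty":0,"tz":29,"yaw":0.0},{"tx":-1,"ty":0,"tz":29,"yaw":0.0}]
```

apply_moves(moves=[{"tx": -2,"ty": 1,"tz": 22,"yaw": 0},{"tx": 0,"ty": 0,"tz": 20,"yaw": 0},{"tx": 0,"ty": 0,"tz": 15,"yaw": 0},{"tx": 0,"ty": 0,"tz": 0,"yaw": 0}])

```text
clock: 32.3
tcp_pos: [0.562, 0.3479, 0.1985]
tcp_rot: [-0.001, 0.055, 0.999, -0.001]
contact_force: [0.8, -1.3, -0.6]
finger_gap: 0.0581
grip_force: 64.8
```

apply_moves(fingers=0, moves=[{"tx": 0,"ty": 0,"tz": 0,"yaw": 0},{"tx": 0,"ty": 0,"tz": 0,"yaw": 0},{"tx": 0,"ty": 0,"tz": 0,"yaw": 0},{"tx": 0,"ty": 0,"tz": -20,"yaw": 0},{"tx": 0,"ty": 0,"tz": -45,"yaw": 0}])

```text
clock: 32.8
tcp_pos: [0.5614, 0.3487, 0.2615]
tcp_rot: [-0.003, 0.054, 0.999, -0.002]
contact_force: [1.5, 0.0, -0.0]
finger_gap: 0.0852
grip_force: 0.0
```

apply_moves(moves=[{"tx": 0,"ty": 0,"tz": -45,"yaw": 0},{"tx": 40,"ty": 0,"tz": -20,"yaw": 0},{"tx": 45,"ty": 0,"tz": 0,"yaw": 0},{"tx": 45,"ty": 0,"tz": 0,"yaw": 0},{"tx": 45,"ty": 0,"tz": 0,"yaw": 0}])

```text
clock: 33.3
tcp_pos: [0.3868, 0.368, 0.3297]
tcp_rot: [0.001, 0.054, 0.999, 0.001]
contact_force: [-0.7, 0.4, -0.4]
finger_gap: 0.0853
grip_force: 0.0
```

apply_moves(moves=[{"tx": 30,"ty": 35,"tz": 0,"yaw": 0},{"tx": 10,"ty": 45,"tz": 0,"yaw": 0},{"tx": 0,"ty": 0,"tz": 0,"yaw": 0}])

```text
clock: 33.6
tcp_pos: [0.356, 0.4561, 0.3297]
tcp_rot: [0.001, 0.052, 0.999, 0.002]
contact_force: [-0.4, 0.3, 0.1]
finger_gap: 0.0852
grip_force: 0.0
```

```bash
python3 - <<'E'
from m import *
br=lambda H:(H[...,2]<125)&(H[...,1]>90)
for n in ('top','scene'):
    f=grab(n); rects(f,(.38,.65,-.02,.45),(.02,.06),br,60)
    W=cloud(f); m=(abs(W[...,0]-.7)<.05)&(abs(W[...,1]-.26)<.06)&(W[...,2]>.14)&(W[...,2]<.2); print('bottle top',np.nanmax(W[m][:,2]) if m.any() else None)
E
python3 p.py "[]"
```

```text
509 zmed 38.1 c [561.9 345.7] size [62.1 82.9] ang 84.0
494 zmed 38.0 c [456.5 352.3] size [59.4 82. ] ang 82.8
510 zmed 38.2 c [452.8  60.8] size [82.9 57.9] ang 4.9
bottle top 0.1725351075010411
368 zmed 38.6 c [558.3 337. ] size [ 80.1 101.2] ang 86.7
407 zmed 38.5 c [454.  344.4] size [83.  92.7] ang 83.7
91 zmed 27.9 c [610.7  85.5] size [17.4 96.7] ang 6.0
739 zmed 37.6 c [444.3  58. ] size [120.   91.8] ang 6.2
bottle top 0.17084618343387314
at [356.7 452.8 329.1] a 84.0 t 33.7 gap 0.0855 F [ 0.6 -0.9 -0.2]
```

All three cheeks lie flat with tops at about 38 mm, centred in their bays, and the bottle is upright.

```bash
python3 -c "
from cell import job
print(job.hand_in())"
```

```text
the job is handed in; nothing more can be done
None
```

I handed the job in at about 34 s of the 72 s allowed: cheek_a is in the blue tray, and cheek_b (turned over) and cheek_c are in the red tray, each flat and groove up in its own bay, with the glue bottle still standing; the judge's verdict was not shown.

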